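Wax seal on a spatula into its cradle

TASK

Take the cranked spatula from its rest, lay its blade lightly on the sorting tray and slide it under the large loose wax seal, backing the seal gently against the tray's raised rear edge. Carry the seal level on the blade to the empty cradle of the seal mount, set it down gently so that it lies flat between the brass tabs, draw the blade out and lay the spatula back on its rest. The seal is brittle: do not touch it with the gripper, squeeze, knock or tip it, and leave everything else where it is.

Things in the scene. Friction and masses are not known exactly. Their poses are not given: they have to be found in the camera images.
- spatula: cranked lifting spatula, about 0.1 kg, level on its rest. Origin at the place to grip, mid-thickness of the wooden handle, near the balance point; x along the handle to the blade tip, z up. Handle 14 mm wide (y), 16 mm high (z), x -80 to 40 mm. It lies in the rest's forks; grip it firmly, or it turns under load. All friction is about 0.6
- blade_root (a point): rear end of the spatula's blade, on the tang (which goes down from the handle at x 57 mm): 60 mm ahead of the grip place and 30 mm below it. From here the flat blade, 30 x 1.6 mm, runs 85 mm ahead, parallel to the handle, this point at mid-thickness. It is bent from use: the tip stands up to 6 mm high or low, differing each time. The tip gives about 1 mm per 2.5 N; over 5 N gouges the tray
- seal: large round brown wax seal, 60 mm in diameter, 9 mm thick, about 30 g, flat in the tray. Bevelled below: the underside is flat to a radius of 25.5 mm, the upright rim begins 2.2 mm up. Origin at the centre of its underside, z up. Brittle: breaks if knocked or squeezed with 5 N or tipped by 20 degrees
- tray: white fixed sorting tray, 220 mm (x) x 240 mm (y); origin at the centre of its underside, z up; floor top 6 mm up. Edges 8 mm thick and 22 mm high in all along the rear (+x) and both sides; front (-x) open. A 30 mm fragment of another seal lies near its +y side
- tray_edge (a point): middle of the foot of the tray's rear edge, at floor height on the inner face; axes as the tray's: x points into the edge, y along it. The large seal's centre lies 35 to 55 mm in front of this face
- mount: fixed wooden seal mount, board 140 (x) x 190 (y) x 6 mm, origin at the centre of its underside, z up. Two cradles: the larger is empty; the smaller, 94 mm to its -y side, holds a 42 mm seal. Each is two cushioned bars along x with five brass tabs round them; the blade enters the gap between the bars from the front (-x), above the board
- cradle (a point): centre of the large empty cradle at the height of its bars' tops, 16 mm above the board; axes as the mount's. Bars 45 mm long (x), 16 mm wide, gap between them 40 mm, open in front. Brass tabs 12 mm wide at 0, +-63 and +-122 degrees from +x: upright at radius 31.5 mm up to bar height, then leaning out to radius 39 mm at their tops, 14 mm above the bars
- rest: fixed dark steel spatula rest: foot 115 x 50 x 12 mm, two forked uprights 8 mm thick at x -68 and 28 mm of its origin (centre of the underside, right below the grip place; x along the spatula). Fork floors are 48 mm up; the horns are about 21 mm apart at the bottom, 34 mm at the top, 62 mm up
- seal_small: 42 mm wax seal lying in the mount's small cradle; leave it
- fragment: 30 mm wax fragment lying in the tray; leave it
- weight_a: black round leather-covered weight, 72 mm across, 23 mm high; leave it
- weight_b: another such weight; leave it
- bone_folder: flat ivory-coloured folder, 160 x 22 x 4 mm; leave it
- loupe: black loupe, 40 mm across, 22 mm high; leave it
- eraser: white eraser, 45 x 22 x 12 mm; leave it

How it is judged:
On the way, in this order (a step that is already met when the one before it is completed fails the run):
1. the seal rides on the blade, lifted clear of the tray (z of seal in the frame of tray above 0.03 m and contact force between seal and spatula above 0.05 N), for 0.2 s.
2. the seal rides on the blade over the empty cradle (horizontal distance between seal and cradle below 0.02 m and z of seal in the frame of cradle above 0.004 m and contact force between seal and spatula above 0.05 N), for 0.1 s.
At the end, for the whole second after the job is handed in: The large seal lies flat (4 degrees) and still on the empty cradle's bars, centre within 4.5 mm of the cradle's, underside within 2 mm of the bars' tops, clear of the blade; the spatula lies released, level and still in its rest's forks, grip place within 25 mm of the rest's (horizontal distance between seal and cradle below 0.0045 m and z of seal in the frame of cradle between -0.002 and 0.002 m and angle between seal's own z axis and vertical below 0.07 rad and linear speed of seal below 0.01 m/s and contact force between seal and spatula below 0.01 N and z of spatula in the frame of rest between 0.05 and 0.062 m and horizontal distance between spatula and rest below 0.025 m and angle between spatula's own z axis and vertical below 0.15 rad and linear speed of spatula below 0.02 m/s); the robot touches nothing.
It fails at once if the gripper or arm touches the large seal (contact force between any of the fingers, the arm and seal above 0.2 N).
It fails at once if the seal is knocked or squeezed with more than 5 N (contact force between seal and anything else above 5 N).
It fails at once if the seal is tipped more than 20 degrees (angle between seal's own z axis and vertical above 0.35 rad).
It fails at once if the spatula is pressed on the tray with more than 5 N (contact force between spatula and tray above 5 N).
It fails at once if another seal is moved more than 8 mm, or any other bystander more than 15 mm (distance of any of seal_small, fragment from where it was at the start of the episode above 0.008 m or distance of any of weight_a, weight_b, bone_folder, loupe, eraser from where it was at the start of the episode above 0.015 m).
It also fails if it takes over 67 s, if anything falls off the work surface, if the arm or the gripper's body presses on something with over 40 N, if the wrist force passes 120 N, or if a joint passes its speed limit or range.

ROBOT

A 6-joint arm with a two-finger parallel gripper is mounted at the origin on the work surface. World frame = base frame: x ahead of the robot, y to its left, z up, the work surface at z = 0. Lengths are in m, angles in rad, forces in N, time in s.
With the tool pointing down it reaches from about 0.35 to 0.975 m from the base axis. Payload 17.4 kg.
Tool frame: the origin (TCP) lies midway between the tips of the shut fingers; the grasp point (between the pads) lies 19 mm behind it; z points along the fingers, y is the line along which they close (so a half turn about z gives the same grasp; the last joint's range is limited). The gripper opens to 85 mm and grips with 20 to 120 N. Pads are 22 mm wide; open, the fingers measure 114 mm over their backs; the gripper's body (76 mm by 85 mm) begins 54 mm behind the grasp point. The pads swing forward as they close: fully open they stand 13 mm farther back than shut.
Start: joints at [1.212, 0.116, 1.442, -0, 1.584, -0.038], TCP at [0.213, 0.641, 0.231] pointing down, gripper open.
Joint ranges: [-2.83, 2.83], [-0.83, 2.19], [0.07, 2.5], [-1.14, 4.28], [0.01, 3], [-2.97, 2.97]. Speed limits (rad/s): [1.89, 1.89, 2.22, 3.14, 3.14, 3.14].

INTERFACE

Orientations are given as a rotation vector (axis times angle).
In Python, from rig import get_obs, grab_frame, calibration, hand_in, find_in, masks_of gives the robot as it stands.
- The arm moves only by the tool carry_out, never from a script. Its argument "deltas" is a list of rows, each an object with "linear": the shift along the tool's x, y, z each as a share of 0.15 m, from -1 to 1, a list of three; "turn": the turn, a rotation vector about the tool's x, y, z each as a share of 90 degrees, from -1 to 1, a list of three; "fingers": the closure, from -1 (fully open) to 1 (shut), so that 0 is half open. A call has exactly 5 rows; each row shifts and turns the commanded pose from where the row before left it, along the tool's axes as they then stand; what a row does not reach is not made up. A row lasts 1/12 s, in which the tool goes at most 41.7 mm and 7.16 degrees, less where a joint would pass 70% of its speed; a pose out of reach is approached as far as the arm can. A call with a number of a shift or a turn outside -1 to 1 is refused whole. A call with a gripper value outside its range is refused whole. The fingers move at their own pace and stop on an object; the grip force is fixed at half the most. Time passes only in rows, so rows that do not move let the fingers close, or fill a call up. It gives the time, the measured TCP pose, the force, the opening and the grip force at its end, in the units of the state.
- get_obs(): the state, without advancing time (a new reading comes with each control period).
- grab_frame(name): name is "side" or "top" or "wrist"; returns (picture, depth): 420x560x3 uint8, red, green, blue; 420x560 float32, m along the optical axis (not along the pixel's ray), 0 where there is no reading.
- calibration(name): a dict with "fx", "fy", "cx", "cy" (pixels), "rvec" (rotation vector, rad) and "tvec" (3), from world to camera coordinates, as OpenCV has them. Camera axes: x right, y down, z forward; pixel columns grow to the right and rows downward; lengths in m; the calibration is good to about 2 mm. A picture is of the moment at which its call begins: read the wrist's pose just before it. calibration takes no time and is no camera call; for the wrist camera it gives the pose at the moment of the call.
- hand_in(): hands the job in; it is judged then, once.
Trained networks look in the newest picture that a camera, given by its name, has taken for a name from the list of things; names that differ only in an ending like _2 or _b are one class to them, and where a whole thing is asked for, a point or a joint stands for the part that bears it (a point fixed in the world has none). Each returns a list of dicts, best first, with "score" (0 to 1); they miss things now and then, are a little off and sometimes report something else, mostly with a low value. They report only what shows in the picture. A call takes as long as a camera call.
- find_in(query, camera): "location" ([x, y, z] in m, in the coordinates of the camera as it stood for that picture, good to about 4 mm: the middle of the surface that is visible of it).
- masks_of(query, camera): "region" (420x560 bool, what is visible of it).
The state is a dict: "clock": time; "q": joint angles; "joint_vel": joint speeds; "tau": joint torques, N m; "position": TCP position; "eef_rot": TCP orientation; "contact_force": force on the tool from outside, world axes, zero at the start; "wrist_torque": the same for the moment, N m; "grip_width": opening from 0.0 (shut) to 1.0 (fully open); "grip_force": force on a finger pad.
Only numpy, scipy, OpenCV 4.12 (cv2) and the standard library are available. Lean on these libraries where they do the work, as an engineer would, in place of code of your own. Each camera call takes 0.05 s, during which the arm holds its last target. There are 200 camera calls.

## Working session

There is one attempt and no reset: what is moved stays moved. The work goes in short steps, Python scripts to look and compute and a tool call to move; the robot and the scene stay as the last step left them, time stands still between calls to the robot, and variables do not carry over. Pictures are saved under pics/ and viewed, at most 10 in all, crops included, and the job is handed in when it is done.

Besides the shell and the picture viewer there is one more tool, called after "Emit:" as name(argument=value, ...) on one line, values as JSON. carry_out: Moves the arm, as the interface text tells. Its arguments: {"type":"object","properties":{"deltas":{"type":"array"}},"required":["deltas"]}

```bash
mkdir -p pics; ls; cat > h.py <<'E'
import numpy as np, cv2
from scipy.spatial.transform import Rotation as R
from rig import *
def cam(n):
    c=calibration(n); Rm=R.from_rotvec(np.ravel(c['rvec'])).as_matrix(); return c,Rm,np.ravel(c['tvec'])
def cloud(n,depth,cc=None):
    c,Rm,t=cc or cam(n); v,u=np.mgrid[:420,:560]
    P=np.stack([(u-c['cx'])/c['fx']*depth,(v-c['cy'])/c['fy']*depth,depth],-1)
    return (P-t)@Rm
def save(n,img): cv2.imwrite('pics/'+n+'.png',img[...,::-1])
def tow(p,cc): return (np.array(p)-cc[2])@cc[1]
E
python3 - <<'E'
from h import *
o=get_obs(); print(o)
for n in ['top','side']:
    im,d=grab_frame(n); save(n+'0',im); np.savez('pics/'+n+'0.npz',im=im,d=d)
    cc=cam(n); print(n,{k:cc[0][k] for k in('fx','cx','cy')}, (-cc[1].T@cc[2]).round(3))
    for q in ['spatula','blade_root','seal','tray','mount','rest','fragment','seal_small']:
        print(q,[(tow(r['location'],cc).round(3).tolist(),round(r['score'],2)) for r in find_in(q,n)[:2]])
E
```

```text
pics
{'clock': 0.0, 'q': array([ 1.21218403e+00,  1.16499605e-01,  1.44225785e+00, -5.83771917e-06,
        1.58401570e+00, -3.78268810e-02]), 'joint_vel': array([ 1.64050295e-03,  1.13139367e-03,  3.56184371e-04, -1.92503997e-04,
       -1.54605026e-03,  1.23243171e-05]), 'tau': array([-3.72895112e-03, -7.31956601e+01, -6.32499218e+01, -1.40887228e-04,
        6.21522311e-03, -1.86864361e-05]), 'position': array([0.21279572, 0.64037863, 0.2305576 ]), 'eef_rot': array([-5.01694651e-01, -3.10104481e+00,  1.81969415e-03]), 'contact_force': array([-0.50822402, -0.51040916,  0.9409323 ]), 'wrist_torque': array([ 0.02386715, -0.01775706,  0.04702222]), 'grip_force': 0.0, 'grip_width': 0.999538281414819}
top {'fx': 492.9098787364341, 'cx': 285.2911260011654, 'cy': 212.20145417950968} [ 0.421 -0.041  1.121]
spatula [([0.543, 0.017, 0.03], 0.93)]
blade_root [([0.545, 0.018, 0.027], 0.79), ([0.374, -0.351, 0.02], 0.63)]
seal [([0.626, -0.289, 0.01], 0.8), ([0.542, 0.017, 0.027], 0.65)]
tray [([0.563, -0.266, 0.007], 0.68)]
mount [([0.559, 0.264, 0.005], 0.59), ([0.372, 0.238, 0.023], 0.28)]
rest [([0.466, -0.001, 0.012], 0.74)]
fragment [([0.374, -0.348, 0.017], 0.33), ([0.381, -0.241, 0.005], 0.28)]
seal_small [([0.568, 0.205, 0.028], 0.56), ([0.543, 0.015, 0.027], 0.25)]
side {'fx': 434.0512313077733, 'cx': 284.0728677756674, 'cy': 218.54537403648513} [0.256 0.583 0.749]
spatula [([0.513, 0.016, 0.057], 0.94), ([0.555, 0.276, 0.003], 0.64)]
blade_root [([0.563, -0.255, 0.008], 0.28)]
seal [([0.623, -0.283, 0.017], 0.54)]
tray [([0.564, -0.255, 0.009], 0.71), ([0.381, -0.234, 0.005], 0.62)]
mount [([0.555, 0.277, 0.007], 0.73), ([0.456, 0.014, 0.014], 0.28)]
rest [([0.456, 0.015, 0.012], 0.67), ([0.563, -0.255, 0.008], 0.37)]
fragment [([0.591, -0.172, 0.014], 0.49), ([0.563, -0.256, 0.008], 0.36)]
seal_small [([0.565, 0.209, 0.03], 0.55)]
```

View pics/top0.png

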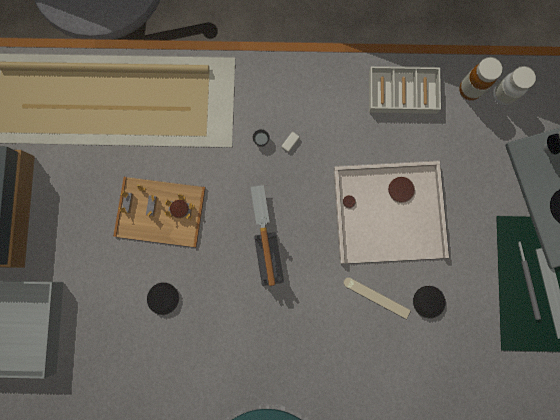

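View pics/side0.png

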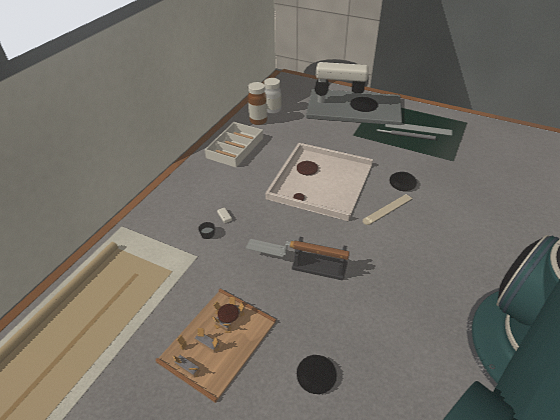

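The top picture shows the spatula at about (265,240), pointing up the image (+x). The tray is at (335–448,162–265) with the seal at (401,189) and the fragment at (349,201). The mount is at (115–205,178–248), with its empty cradle around (140,204) and the small seal at (179,208). The side view shows the same layout.

```bash
cat > m.py <<'E'
from h import *
def rect(P):
    (c,(a,b),an)=cv2.minAreaRect((P[:,:2]*1000).astype(np.float32)); return np.round(c,1),np.round([a,b],1),round(an,2)
E
python3 - <<'E'
from m import *
z=np.load('pics/top0.npz'); d=z['d']; cc=cam('top'); W=cloud('top',d,cc)
grab_frame('top')
M={}
for q in ['spatula','seal','tray','mount','rest','fragment','seal_small']:
    r=masks_of(q,'top')
    for k in r[:2]:
        m=k['region']&(d>0); P=W[m]; m2=cv2.erode(k['region'].astype(np.uint8),np.ones((3,3)))>0
        print(q,round(k['score'],2),m.sum(),'rect',*rect(P),'mean',P.mean(0).round(4),'z',np.percentile(P[:,2],[5,50,95]).round(4))
    if r: M[q]=r[0]['region']
np.savez('pics/masks.npz',**M)
# table plane noise
P=W[300:330,180:230].reshape(-1,3); print('table z',P[:,2].mean(),P[:,2].std())
# handle & blade
P=W[M['spatula']]; H=P[P[:,2]>.05]; print('handle',len(H),rect(H),H.mean(0))
B=P[(P[:,2]<.045)&(P[:,0]>.5)]; print('blade',len(B),rect(B),B[:,2].mean())
T=W[150:280,325:460].reshape(-1,3); T=T[(T[:,2]>.017)&(T[:,2]<.03)]; print('tray rim',len(T),rect(T))
C=W[185:225,110:170].reshape(-1,3); C=C[C[:,2]>.014]; print('cradle',len(C),rect(C),np.percentile(C[:,2],[5,50,95]))
c=cam('wrist'); o=get_obs(); Rt=R.from_rotvec(o['eef_rot']).as_matrix()
print('wristcam in tool',Rt.T@(-c[1].T@c[2]-o['position']),'\n',Rt.T@c[1].T,'\n',Rt, c[0]['fx'])
E
```

```text
spatula 0.8 885 rect [517.5  17.1] [228.3  29.9] 9.98 mean [0.5322 0.0186 0.0423] z [0.0239 0.0298 0.0651]
spatula 0.66 868 rect [462.6   5.8] [116.5  54.5] 10.62 mean [0.4609 0.0043 0.0182] z [0.0054 0.0113 0.0606]
tray 0.92 9688 rect [ 576.8 -269.8] [227.3 247.9] 4.13 mean [ 0.5698 -0.2682  0.0071] z [0.0018 0.0056 0.0211]
mount 0.72 4662 rect [564. 258.] [190.3 140.2] 83.93 mean [0.5628 0.2605 0.0074] z [0.0017 0.0055 0.023 ]
rest 0.71 795 rect [462.3   6.2] [116.1  50.8] 10.52 mean [0.4611 0.0046 0.017 ] z [0.0071 0.0113 0.0588]
rest 0.6 4714 rect [564.5 257.9] [190.3 141.1] 83.97 mean [0.5625 0.2599 0.0074] z [0.0017 0.0055 0.023 ]
fragment 0.56 792 rect [368.8 237.9] [67.9 67.4] 28.42 mean [0.369  0.2373 0.0181] z [0.0113 0.0187 0.0233]
fragment 0.47 164 rect [ 595.9 -174.8] [32.5 30.9] 89.79 mean [ 0.5946 -0.1746  0.0106] z [0.0033 0.0112 0.0155]
seal_small 0.5 310 rect [571.7 211.3] [44.9 44. ] 89.46 mean [0.5683 0.2103 0.0268] z [0.0112 0.0282 0.0321]
table z 0.0018426667592653613 0.0579053548949366
handle 393 (array([470.2,   7. ]), array([130.6,  42.6]), 25.91) [0.46887062 0.00651843 0.07008692]
blade 491 (array([567.5,  25.9]), array([126.8,  29.9]), 9.98) 0.02684629467792117
tray rim 1133 (array([ 573.5, -266.5]), array([219.8, 241.4]), 4.46)
cradle 439 (array([527.1, 148.2]), array([427.5,  71.1]), 70.07) [0.01660871 0.02240521 0.03625403]
wristcam in tool [ 0.07138556 -0.00062183 -0.14158418] 
 [[ 1.03942048e-03 -9.59727662e-01 -2.80930124e-01]
 [ 9.99999268e-01  1.17170261e-03 -3.02906952e-04]
 [ 6.19874740e-04 -2.80929603e-01  9.59728177e-01]] 
 [[-9.48973450e-01  3.15355976e-01  1.12234933e-05]
 [ 3.15355975e-01  9.48973450e-01 -1.95677648e-05]
 [-1.68216087e-05 -1.50298936e-05 -1.00000000e+00]] 324.303054453435
```

Emit:
carry_out(deltas=[{"linear":[0,0,0],"turn":[0,0,0.0674],"fingers":-1},{"linear":[0,0,0],"turn":[0,0,0.0674],"fingers":-1},{"linear":[0,0,0],"turn":[0,0,0.0674],"fingers":-1},{"linear":[0,0,0],"turn":[0,0,0.0674],"fingers":-1},{"linear":[0,0,0],"turn":[0,0,0.0674],"fingers":-1}])

```text
clock: 1.72
position: [0.2128, 0.6406, 0.2313]
eef_rot: [-1.303, -2.859, 0.0]
contact_force: [-0.2, -0.5, -0.1]
grip_width: 1.001
grip_force: 0.0
```

Emit:
carry_out(deltas=[{"linear":[0,0,0],"turn":[0,0,0.0674],"fingers":-1},{"linear":[0,0,0],"turn":[0,0,0.0674],"fingers":-1},{"linear":[0,0,0],"turn":[0,0,0.0674],"fingers":-1},{"linear":[0,0,0],"turn":[0,0,0.0674],"fingers":-1},{"linear":[0,0,0],"turn":[0,0,0.0674],"fingers":-1}])

```text
clock: 2.13
position: [0.2128, 0.6406, 0.2313]
eef_rot: [-2.006, -2.418, -0.0]
contact_force: [-0.5, -1.0, -0.3]
grip_width: 1.004
grip_force: 0.0
```

Emit:
carry_out(deltas=[{"linear":[0,0,0],"turn":[0,0,0.0674],"fingers":-1},{"linear":[0,0,0],"turn":[0,0,0.0674],"fingers":-1},{"linear":[0,0,0],"turn":[0,0,0.0674],"fingers":-1},{"linear":[0,0,0],"turn":[0,0,0.0674],"fingers":-1},{"linear":[0,0,0],"turn":[0,0,0.0674],"fingers":-1}])

```text
clock: 2.55
position: [0.2128, 0.6406, 0.2313]
eef_rot: [2.568, 1.809, -0.0]
contact_force: [0.7, -0.2, 0.5]
grip_width: 0.999
grip_force: 0.0
```

Emit:
carry_out(deltas=[{"linear":[0,0,0],"turn":[0,0,0.0674],"fingers":-1},{"linear":[0,0,0],"turn":[0,0,0.0674],"fingers":-1},{"linear":[0,0,0],"turn":[0,0,0.0674],"fingers":-1},{"linear":[0,0,0],"turn":[0,0,0.0674],"fingers":-1},{"linear":[0,0,0],"turn":[0,0,0.0674],"fingers":-1}])

```text
clock: 2.97
position: [0.2128, 0.6406, 0.2313]
eef_rot: [-2.952, -1.074, 0.0]
contact_force: [0.5, -0.1, 0.2]
grip_width: 1.0
grip_force: 0.0
```

Emit:
carry_out(deltas=[{"linear":[0,0,0],"turn":[0,0,0.0674],"fingers":-1},{"linear":[0,0,0],"turn":[0,0,0.0674],"fingers":-1},{"linear":[0,0,0],"turn":[0,0,0.0674],"fingers":-1},{"linear":[0,0,0],"turn":[0,0,0.0674],"fingers":-1},{"linear":[0,0,0],"turn":[0,0,0.0674],"fingers":-1}])

```text
clock: 3.38
position: [0.2128, 0.6406, 0.2313]
eef_rot: [-3.13, -0.265, -0.0]
contact_force: [1.2, -0.1, 0.9]
grip_width: 1.0
grip_force: 0.0
```

Emit:
carry_out(deltas=[{"linear":[0.104,0.17,0.0133],"turn":[0,0,0],"fingers":-1},{"linear":[0.104,0.17,0.0133],"turn":[0,0,0],"fingers":-1},{"linear":[0.104,0.17,0.0133],"turn":[0,0,0],"fingers":-1},{"linear":[0.104,0.17,0.0133],"turn":[0,0,0],"fingers":-1},{"linear":[0.104,0.17,0.0133],"turn":[0,0,0],"fingers":-1}])

```text
clock: 3.8
position: [0.3124, 0.5274, 0.2213]
eef_rot: [-3.13, -0.273, -0.0]
contact_force: [0.0, -0.5, 0.1]
grip_width: 1.003
grip_force: 0.0
```

Emit:
carry_out(deltas=[{"linear":[0.104,0.17,0.0133],"turn":[0,0,0],"fingers":-1},{"linear":[0.104,0.17,0.0133],"turn":[0,0,0],"fingers":-1},{"linear":[0.104,0.17,0.0133],"turn":[0,0,0],"fingers":-1},{"linear":[0.104,0.17,0.0133],"turn":[0,0,0],"fingers":-1},{"linear":[0.104,0.17,0.0133],"turn":[0,0,0],"fingers":-1}])

```text
clock: 4.22
position: [0.4114, 0.4152, 0.2114]
eef_rot: [-3.13, -0.273, -0.0]
contact_force: [0.6, 0.9, -0.5]
grip_width: 1.001
grip_force: 0.0
```

Emit:
carry_out(deltas=[{"linear":[0.104,0.17,0.0133],"turn":[0,0,0],"fingers":-1},{"linear":[0.104,0.17,0.0133],"turn":[0,0,0],"fingers":-1},{"linear":[0.104,0.17,0.0133],"turn":[0,0,0],"fingers":-1},{"linear":[0.104,0.17,0.0133],"turn":[0,0,0],"fingers":-1},{"linear":[0.104,0.17,0.0133],"turn":[0,0,0],"fingers":-1}])

```text
clock: 4.63
position: [0.5103, 0.3031, 0.2015]
eef_rot: [-3.13, -0.273, -0.001]
contact_force: [-0.0, -0.1, -0.8]
grip_width: 1.004
grip_force: 0.0
```

```bash
python3 - <<'E'
from m import *
cc=cam('wrist'); im,d=grab_frame('wrist'); save('w1',im); np.savez('pics/w1.npz',im=im,d=d,c=cc[1],t=cc[2])
W=cloud('wrist',d,cc); np.save('pics/w1W.npy',W)
print(get_obs()['clock'])
P=W.reshape(-1,3); P=P[(P[:,0]>.45)&(P[:,0]<.7)&(P[:,1]>.13)&(P[:,1]<.4)]
Z=P[:,2]; print(np.histogram(Z,bins=np.arange(-.004,.044,.002)))
E
```

```text
4.6833
(array([ 3420, 31046,  4034,  1674, 15977,  2435,  1404,   164,    28,
          35,    31,   168,  1203,   342,   194,   435,  1120,   357,
         166,   286,    69,     0,     0]), array([-0.004, -0.002,  0.   ,  0.002,  0.004,  0.006,  0.008,  0.01 ,
        0.012,  0.014,  0.016,  0.018,  0.02 ,  0.022,  0.024,  0.026,
        0.028,  0.03 ,  0.032,  0.034,  0.036,  0.038,  0.04 ,  0.042]))
```

View pics/w1.png

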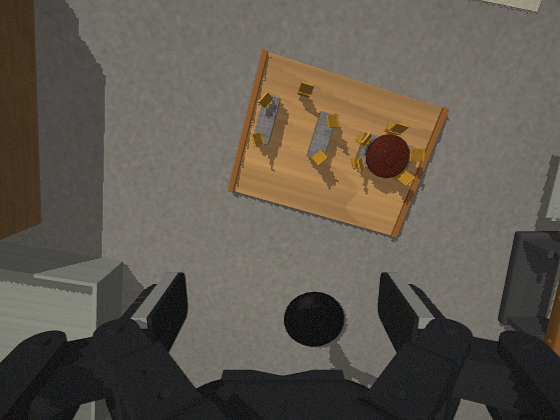

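The wrist view shows the mount at (230–448,52–237), with the empty cradle's grey bars at (269,121) and (321,136). The small seal is at (388,156). Next I fit the bars, tabs and board.

```bash
python3 - <<'E'
from m import *
z=np.load('pics/w1.npz'); W=np.load('pics/w1W.npy'); im=z['im'].astype(float)
reg=np.zeros((420,560),bool); reg[75:185,245:345]=1
hsv=cv2.cvtColor(z['im'],cv2.COLOR_RGB2HSV)
bar=reg&(W[...,2]>.018)&(W[...,2]<.0235)&(hsv[...,1]<70)
n,l,s,c=cv2.connectedComponentsWithStats(bar.astype(np.uint8))
for k in range(1,n):
    if s[k,4]>80: P=W[l==k]; print('bar',s[k,4],*rect(P),'mid',P.mean(0).round(4))
br=reg&(W[...,2]>.0285)
n,l,s,c=cv2.connectedComponentsWithStats(br.astype(np.uint8))
T=[]
for k in range(1,n):
    if s[k,4]>12:
        P=W[l==k]; T.append(P.mean(0)); print('tab',s[k,4],P.mean(0).round(4))
T=np.array(T)
from scipy.optimize import least_squares
f=lambda p:np.hypot(T[:,0]-p[0],T[:,1]-p[1])-p[2]
r=least_squares(f,[.56,.3,.036]); print('circ',r.x,r.fun)
# tab angular model
ang=np.radians([0,63,-63,122,-122])
def g(p):
    A=ang+p[2]; M=np.c_[p[0]+p[3]*np.cos(A),p[1]+p[3]*np.sin(A)]
    D=np.linalg.norm(T[:,None,:2]-M[None],axis=2); return np.min(D,1)
r=least_squares(g,[.56,.3,-.106,.037]); print('tabs',r.x,np.degrees(r.x[2]),r.fun)
m=reg*0>0; m[45:245,225:455]=1; b=m&(W[...,2]>.003)&(W[...,2]<.012); n,l,s,c=cv2.connectedComponentsWithStats(b.astype(np.uint8)); k=1+np.argmax(s[1:,4]); print('board',*rect(W[l==k]))
E
```

```text
bar 584 [581.5 330.6] [15.9 44.7] 84.16 mid [0.5816 0.3295 0.021 ]
bar 572 [575.5 275. ] [16.1 44.6] 84.04 mid [0.5759 0.2765 0.0209]
tab 94 [0.616  0.2989 0.0329]
tab 87 [0.5987 0.3341 0.0401]
tab 89 [0.5916 0.2685 0.04  ]
tab 76 [0.5618 0.3369 0.0332]
tab 77 [0.5552 0.2737 0.0372]
circ [0.57837099 0.30314892 0.03742092] [ 4.88891698e-04 -4.39688876e-04 -3.18423559e-04  2.00102936e-04
  6.91178066e-05]
tabs [ 0.57835063  0.30308343 -0.10631465  0.03742291] -6.091380812344079 [5.30496491e-04 3.86130214e-04 3.79706744e-04 2.66730818e-04
 8.31267797e-05]
board [563.5 257.9] [190.8 140.1] 83.86
```

Emit:
carry_out(deltas=[{"linear":[-0.051,0.189,-0.0133],"turn":[0,0,0],"fingers":-1},{"linear":[-0.051,0.189,-0.0133],"turn":[0,0,0],"fingers":-1},{"linear":[-0.051,0.189,-0.0133],"turn":[0,0,0],"fingers":-1},{"linear":[-0.051,0.189,-0.0133],"turn":[0,0,0],"fingers":-1},{"linear":[-0.051,0.189,-0.0133],"turn":[0,0,0],"fingers":-1}])

```text
clock: 5.1
position: [0.496, 0.1569, 0.2115]
eef_rot: [-3.13, -0.273, -0.0]
contact_force: [1.2, 0.6, 0.1]
grip_width: 0.998
grip_force: 0.0
```

Emit:
carry_out(deltas=[{"linear":[-0.051,0.189,-0.0133],"turn":[0,0,0],"fingers":-1},{"linear":[-0.051,0.189,-0.0133],"turn":[0,0,0],"fingers":-1},{"linear":[-0.051,0.189,-0.0133],"turn":[0,0,0],"fingers":-1},{"linear":[-0.051,0.189,-0.0133],"turn":[0,0,0],"fingers":-1},{"linear":[-0.051,0.189,-0.0133],"turn":[0,0,0],"fingers":-1}])

```text
clock: 5.52
position: [0.4829, 0.0106, 0.2216]
eef_rot: [3.13, 0.273, 0.001]
contact_force: [1.0, -0.8, -0.2]
grip_width: 1.002
grip_force: 0.0
```

```bash
python3 - <<'E'
from m import *
o=get_obs(); cc=cam('wrist'); im,d=grab_frame('wrist'); save('w2',im); np.savez('pics/w2.npz',im=im,d=d,c=cc[1],t=cc[2])
W=cloud('wrist',d,cc); np.save('pics/w2W.npy',W)
print(o['position'],o['eef_rot'])
r=masks_of('spatula','wrist')
for k in r[:2]:
    P=W[k['region']&(d>0)]; print(k['score'],len(P),*rect(P))
    H=P[(P[:,2]>.055)&(P[:,2]<.075)]; print('handle',len(H),*rect(H),np.median(H[:,2]))
    B=P[(P[:,2]>.015)&(P[:,2]<.042)&(P[:,0]>.53)]; print('blade',len(B),*rect(B))
E
```

```text
[0.48287755 0.01062655 0.22163802] [3.12961704e+00 2.73238592e-01 8.52670795e-04]
0.77 4875 [512.5  16.7] [224.6  30.8] 9.06
handle 1887 [469.3   6.8] [135.9  14. ] 10.45 0.06261553648689688
blade 2954 [579.8  27.5] [88.5 30. ] 10.58
```

View pics/w2.png

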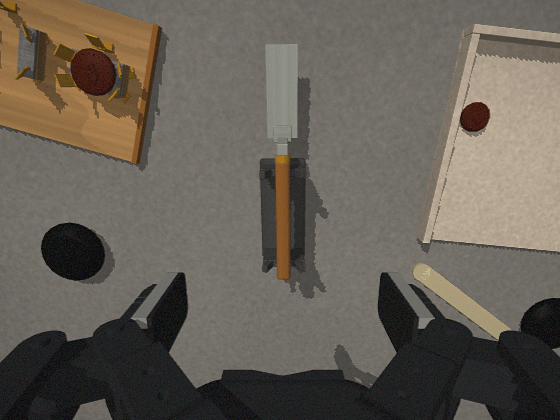

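The wrist view shows the spatula running straight up the picture: handle at (283,155–278), tang at (282,145), and blade at (282,45–137) with its tip at row 45. Next is the bend of the blade.

```bash
python3 - <<'E'
from m import *
W=np.load('pics/w2W.npy'); a=np.radians(10.5); g=np.array([.481,.0092])
D=W[...,:2]-g; X=D@[np.cos(a),np.sin(a)]; Y=D@[-np.sin(a),np.cos(a)]
z0=np.median(W[...,2][(abs(Y)>.05)&(abs(Y)<.09)&(abs(X-.1)<.06)]); print('table',z0)
for x in np.arange(-.085,.155,.01):
    m=(abs(X-x)<.005)&(abs(Y)<(.012 if x>.06 else .004))&(W[...,2]>.015); 
    if m.sum()>10: print(round(x*1000),m.sum(),np.round((np.median(W[...,2][m])-z0)*1000,1), 'n')
m=(X>.066)&(X<.143)&(abs(Y)<.011)&(W[...,2]>.01)
A=np.c_[X[m],Y[m],np.ones(m.sum())]; s=np.linalg.lstsq(A,W[...,2][m]-z0,rcond=None)[0]; print(s, 'root z',s[0]*.06+s[2],'tip',s[0]*.145+s[2])
m=(X>-.08)&(X<.03)&(abs(Y)<.006)&(W[...,2]>.055)
A=np.c_[X[m],Y[m],np.ones(m.sum())]; print(np.linalg.lstsq(A,W[...,2][m]-z0,rcond=None)[0])
for lo,hi in((-.075,-.04),(-.03,.03),(.07,.1),(.11,.14)):
    m=(X>lo)&(X<hi)&(abs(Y)<.025)&(W[...,2]>.018+.03*(lo<0)); print(lo,'ymid',(Y[m].max()+Y[m].min())/2)
# seal/tray in view? tray edge etc. from top cloud
z=np.load('pics/top0.npz'); T=cloud('top',z['d'])
for nm,c,r in(('seal',(401,189),18),('frag',(349,201),10)):
    v,u=np.mgrid[:420,:560]; m=(np.hypot(u-c[0],v-c[1])<r)&(z['im'].max(2)<120)&(z['im'][...,0]>z['im'][...,2]*1.4)&(T[...,2]>.009); print(nm,m.sum(),*rect(T[m]),T[m].mean(0).round(4))
E
```

```text
table -0.001012184013966248
-75 69 63.9 n
-65 71 63.9 n
-55 72 64.2 n
-45 72 64.1 n
-35 80 64.0 n
-25 80 64.0 n
-15 78 63.9 n
-5 82 64.1 n
5 80 64.0 n
15 1670 304.1 n
25 82 64.1 n
35 101 63.8 n
45 105 62.1 n
55 106 56.6 n
65 253 27.7 n
75 1187 364.3 n
85 268 27.5 n
95 269 27.8 n
105 273 28.1 n
115 278 28.4 n
125 308 28.7 n
135 303 29.1 n
145 139 29.2 n
[-4.24767772 -0.70684867  0.54305004] root z 0.2881893760459905 tip -0.07286323043892917
[ 3.05609356 -0.57863811  0.21897888]
-0.075 ymid 7.30384766874561e-05
-0.03 ymid -2.6020573543374115e-06
0.07 ymid -1.5818677790963888e-05
0.11 ymid 6.756465691528952e-05
seal 495 [ 534.2 -176. ] [ 57.1 352.8] 38.12 [ 0.6246 -0.2909  0.0186]
frag 104 [ 595.8 -172.8] [23.8 24.9] 1.92 [ 0.5957 -0.1727  0.0125]
```

Emit:
carry_out(deltas=[{"linear":[-0.0014,0.0007,0.1237],"turn":[0,0,-0.0056],"fingers":-1},{"linear":[-0.0014,0.0007,0.1237],"turn":[0,0,0],"fingers":-1},{"linear":[-0.0014,0.0007,0.1237],"turn":[0,0,0],"fingers":-1},{"linear":[-0.0014,0.0007,0.1237],"turn":[0,0,0],"fingers":-1},{"linear":[-0.0014,0.0007,0.1237],"turn":[0,0,0],"fingers":-1}])

```text
clock: 6.03
position: [0.4823, 0.0117, 0.1278]
eef_rot: [-3.128, -0.287, -0.0]
contact_force: [-0.4, -0.5, -0.2]
grip_width: 0.998
grip_force: 0.0
```

Emit:
carry_out(deltas=[{"linear":[-0.0014,0.0007,0.1237],"turn":[0,0,0],"fingers":-1},{"linear":[-0.0014,0.0007,0.1237],"turn":[0,0,0],"fingers":-1},{"linear":[-0.0014,0.0007,0.1237],"turn":[0,0,0],"fingers":-1},{"linear":[-0.0014,0.0007,0.1237],"turn":[0,0,0],"fingers":-1},{"linear":[-0.0014,0.0007,0.1237],"turn":[0,0,0],"fingers":-1}])

```text
clock: 6.45
position: [0.4814, 0.011, 0.035]
eef_rot: [-3.128, -0.287, -0.0]
contact_force: [0.8, -0.0, -0.3]
grip_width: 0.997
grip_force: 0.0
```

Emit:
carry_out(deltas=[{"linear":[0,0,0],"turn":[0,0,0],"fingers":1},{"linear":[0,0,0],"turn":[0,0,0],"fingers":1},{"linear":[0,0,0],"turn":[0,0,0],"fingers":1},{"linear":[0,0,0],"turn":[0,0,0],"fingers":1},{"linear":[0,0,0],"turn":[0,0,0],"fingers":1}])

```text
clock: 6.87
position: [0.482, 0.0105, 0.037]
eef_rot: [3.128, 0.287, 0.003]
contact_force: [0.0, 0.8, -0.3]
grip_width: 0.299
grip_force: 0.0
```

Emit:
carry_out(deltas=[{"linear":[0,0,0],"turn":[0,0,0],"fingers":1},{"linear":[0,0,0],"turn":[0,0,0],"fingers":1},{"linear":[0,0,0],"turn":[0,0,0],"fingers":1},{"linear":[0,0,0],"turn":[0,0,0],"fingers":1},{"linear":[0,0,0],"turn":[0,0,0],"fingers":1}])

```text
clock: 7.28
position: [0.4819, 0.0106, 0.0368]
eef_rot: [-3.128, -0.287, -0.002]
contact_force: [-2.1, 0.8, 6.0]
grip_width: 0.154
grip_force: 58.6
```

Emit:
carry_out(deltas=[{"linear":[0,0,-0.05],"turn":[0,0,0],"fingers":1},{"linear":[0,0,-0.11],"turn":[0,0,0],"fingers":1},{"linear":[0,0,-0.12],"turn":[0,0,0],"fingers":1},{"linear":[0,0,-0.12],"turn":[0,0,0],"fingers":1},{"linear":[0,0,-0.12],"turn":[0,0,0],"fingers":1}])

```text
clock: 7.7
position: [0.4813, 0.0104, 0.1153]
eef_rot: [3.128, 0.287, 0.0]
contact_force: [0.4, -0.6, -1.0]
grip_width: 0.153
grip_force: 58.6
```

Emit:
carry_out(deltas=[{"linear":[0,0,-0.12],"turn":[0,0,0.0138],"fingers":1},{"linear":[0,0,-0.12],"turn":[0,0,0.0138],"fingers":1},{"linear":[0,0,-0.12],"turn":[0,0,0.0138],"fingers":1},{"linear":[0,0,-0.12],"turn":[0,0,0.0138],"fingers":1},{"linear":[0,0,-0.08],"turn":[0,0,0.0138],"fingers":1}])

```text
clock: 8.12
position: [0.4816, 0.0105, 0.2002]
eef_rot: [3.139, 0.115, 0.003]
contact_force: [0.4, 0.8, -0.4]
grip_width: 0.148
grip_force: 58.6
```

Emit:
carry_out(deltas=[{"linear":[0.0143,0.157,0],"turn":[0,0,0],"fingers":1},{"linear":[0.0143,0.157,0],"turn":[0,0,0],"fingers":1},{"linear":[0.0143,0.157,0],"turn":[0,0,0],"fingers":1},{"linear":[0.0143,0.157,0],"turn":[0,0,0],"fingers":1},{"linear":[0.0143,0.157,0],"turn":[0,0,0],"fingers":1}])

```text
clock: 8.53
position: [0.5008, -0.1072, 0.1981]
eef_rot: [3.139, 0.117, 0.0]
contact_force: [0.4, -0.4, -0.5]
grip_width: 0.152
grip_force: 58.7
```

Emit:
carry_out(deltas=[{"linear":[0.0143,0.157,0],"turn":[0,0,0],"fingers":1},{"linear":[0.0143,0.157,0],"turn":[0,0,0],"fingers":1},{"linear":[0.0143,0.157,0],"turn":[0,0,0],"fingers":1},{"linear":[0.0143,0.157,0],"turn":[0,0,0],"fingers":1},{"linear":[0.0143,0.157,0],"turn":[0,0,0],"fingers":1}])

```text
clock: 8.95
position: [0.5202, -0.224, 0.198]
eef_rot: [-3.139, -0.116, 0.0]
contact_force: [0.7, -0.6, -1.0]
grip_width: 0.151
grip_force: 58.7
```

```bash
python3 - <<'E'
from m import *
o=get_obs(); cc=cam('wrist'); im,d=grab_frame('wrist'); save('w3',im); np.savez('pics/w3.npz',im=im,d=d,c=cc[1],t=cc[2],p=o['position'],r=o['eef_rot'])
W=cloud('wrist',d,cc); np.save('pics/w3W.npy',W); print(o['position'],o['eef_rot'],o['contact_force'])
# seal: brown mask
h=im.astype(int); br=(h.max(2)<130)&(h[...,0]>h[...,2]*1.5)&(h[...,0]>25)&(W[...,2]>.008)&(W[...,2]<.03)
n,l,s,c=cv2.connectedComponentsWithStats(br.astype(np.uint8))
for k in range(1,n):
    if s[k,4]>100: P=W[l==k]; print('brown',s[k,4],c[k].round(),*rect(P),'med',np.median(P,0).round(4),P.min(0).round(4),P.max(0).round(4))
# spatula in tool frame
Rt=R.from_rotvec(o['eef_rot']).as_matrix(); T=(W-o['position'])@Rt
for x in np.arange(-.005,.15,.01):
    m=(abs(T[...,0]-x)<.005)&(abs(T[...,1])<.02)&(T[...,2]<.03)&(T[...,2]>-.035)&(d>0.05)
    if m.sum()>10: print(round(x*1000),m.sum(),'z',(np.median(T[...,2][m])*1000).round(2),'y',(T[...,1][m].min()*1000).round(1),(T[...,1][m].max()*1000).round(1))
m=(abs(T[...,1])<.014)&(T[...,2]<.02)&(T[...,2]>0)&(d>.05)&(T[...,0]<.2); print('tip x',np.percentile(T[...,0][m],[99.5,100]))
E
```

```text
[ 0.52023517 -0.22398107  0.19799316] [-3.13942548e+00 -1.16024832e-01  9.03730940e-05] [ 0.701326   -0.56201707 -0.99050614]
brown 3273 [362.  92.] [ 624.8 -293.3] [58.4 58.9] 47.81 med [ 0.6252 -0.2923  0.0139] [ 0.5952 -0.323   0.0081] [ 0.6544 -0.2637  0.018 ]
brown 706 [236. 116.] [ 594.1 -173.3] [28.8 25.8] 3.38 med [ 0.5946 -0.1741  0.0119] [ 0.5797 -0.1863  0.0082] [ 0.6087 -0.1603  0.0194]
-5 738 z -26.03 y -5.9 9.0
5 1499 z -25.56 y -19.3 20.0
15 1831 z -25.59 y -12.3 13.9
25 873 z -25.83 y -6.1 7.7
35 962 z -25.54 y -6.0 7.7
45 914 z -21.37 y -6.4 8.0
55 1067 z -7.38 y -13.8 15.8
65 1446 z 10.56 y -14.3 15.8
75 1601 z 10.72 y -14.3 15.8
85 1667 z 10.49 y -14.3 15.8
95 1791 z 10.23 y -14.2 15.7
105 1909 z 9.94 y -14.4 15.8
115 1912 z 9.66 y -14.3 15.7
tip x [0.11910937 0.11993934]
```

View pics/w3.png

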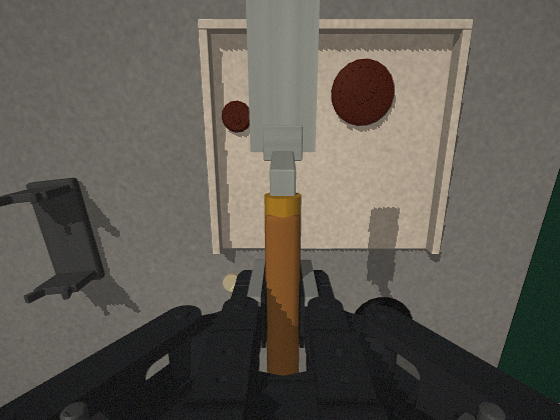

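The wrist view shows the blade along the image centre, columns 247–320. The seal is at (362,92), the fragment at (236,116), and the tray's rear edge along row 25–50. Next I fit the rear edge and work out the blade's approach.

```bash
python3 - <<'E'
from m import *
z=np.load('pics/w3.npz'); W=np.load('pics/w3W.npy'); v,u=np.mgrid[:420,:560]
fl=(v>140)&(v<240)&(u>325)&(u<430)&(abs(W[...,2]-.005)<.01); print('floor z',np.median(W[...,2][fl]))
A=np.c_[W[fl][:,:2],np.ones(fl.sum())]; print('floor plane',np.linalg.lstsq(A,W[fl][:,2],rcond=None)[0])
tb=(v>270)&(v<400)&(u>450)&(u<500); print('table z',np.median(W[...,2][tb]))
rim=(v<45)&(u>325)&(u<470)&(W[...,2]>.018)&(W[...,2]<.026); P=W[rim]
lo=[];hi=[]
for y in np.arange(-.36,-.24,.005):
    q=P[abs(P[:,1]-y)<.0025]
    if len(q)>5: lo.append((y,q[:,0].min())); hi.append((y,q[:,0].max()))
for e in(lo,hi):
    e=np.array(e); p=np.polyfit(e[:,0],e[:,1],1); print('edge x at y=-.292',np.polyval(p,-.2925),'yaw',-np.degrees(np.arctan(p[0])),len(e),np.std(e[:,1]-np.polyval(p,e[:,0])))
sd=(v>60)&(v<240)&(u>425)&(u<475)&(W[...,2]>.018)&(W[...,2]<.026); P=W[sd]; p=np.polyfit(P[:,0],P[:,1],1); print('side yaw',np.degrees(np.arctan(p[0])))
E
```

```text
floor z 0.005081112501787794
floor plane [-0.00084701 -0.00087259  0.00525274]
table z -0.00032807362395320536
edge x at y=-.292 0.6760739659803207 yaw 4.248543798392909 23 0.00011971243435701804
edge x at y=-.292 0.6842192865564475 yaw 4.334604900333543 23 0.00012759654045923938
side yaw 4.21789740332552
```

Emit:
carry_out(deltas=[{"linear":[-0.0727,0.0504,0.092],"turn":[0,0,0],"fingers":1},{"linear":[-0.0727,0.0504,0.092],"turn":[0,0,0],"fingers":1},{"linear":[-0.0727,0.0504,0.092],"turn":[0,0,0],"fingers":1},{"linear":[-0.0727,0.0504,0.092],"turn":[0,0,0],"fingers":1},{"linear":[-0.0727,0.0504,0.092],"turn":[0,0,0],"fingers":1}])

```text
clock: 9.42
position: [0.4681, -0.2648, 0.1283]
eef_rot: [-3.139, -0.116, 0.0]
contact_force: [-0.2, 0.1, -1.2]
grip_width: 0.154
grip_force: 58.8
```

Emit:
carry_out(deltas=[{"linear":[-0.0727,0.0504,0.092],"turn":[0,0,0],"fingers":1},{"linear":[-0.0727,0.0504,0.092],"turn":[0,0,0],"fingers":1},{"linear":[-0.0727,0.0504,0.092],"turn":[0,0,0],"fingers":1},{"linear":[-0.0727,0.0504,0.092],"turn":[0,0,0],"fingers":1},{"linear":[-0.0727,0.0504,0.092],"turn":[0,0,0],"fingers":1}])

```text
clock: 9.83
position: [0.4162, -0.307, 0.0586]
eef_rot: [3.139, 0.117, 0.0]
contact_force: [-0.4, -0.7, -1.4]
grip_width: 0.15
grip_force: 58.8
```

Emit:
carry_out(deltas=[{"linear":[0,0,0],"turn":[0,-0.0156,0],"fingers":1},{"linear":[0,0,0],"turn":[0,-0.0156,0],"fingers":1},{"linear":[0,0,0],"turn":[0,0,0],"fingers":1},{"linear":[0,0,0],"turn":[0,0,0],"fingers":1},{"linear":[0,0,0],"turn":[0,0,0],"fingers":1}])

```text
clock: 10.25
position: [0.4178, -0.3062, 0.0602]
eef_rot: [3.136, 0.118, -0.076]
contact_force: [-0.1, -0.4, -0.7]
grip_width: 0.151
grip_force: 58.7
```

```bash
cat > st.py <<'E'
from m import *
import sys
n=int(sys.argv[1]) if len(sys.argv)>1 else 6
F=[];Q=[];P=[]
for i in range(n):
    o=get_obs(); F.append(o['contact_force']); Q.append(o['wrist_torque']); P.append(o['position'])
    if i<n-1: grab_frame('wrist')
p=np.mean(P,0); Rt=R.from_rotvec(o['eef_rot']).as_matrix(); x=Rt[:,0]; psi=np.arctan2(x[1],x[0])
print('t',o['clock'],'pos',p.round(5),'std',np.std(P,0).round(5),'psi',np.degrees(psi).round(2),'pitchdown',np.degrees(np.arcsin(-x[2])).round(2),'roll',np.degrees(np.arcsin(Rt[2,1])).round(2))
print('F',np.mean(F,0).round(2),'std',np.std(F,0).round(2),'T',np.mean(Q,0).round(3),np.std(Q,0).round(3))
a=np.radians(4.24); print('S',p[0]*np.cos(a)+p[1]*np.sin(a),'L',p[0]*np.sin(a)-p[1]*np.cos(a))
E
python3 st.py 8
```

```text
t 10.6 pos [ 0.41746 -0.30619  0.06006] std [2.1e-04 3.0e-05 1.1e-04] psi 4.27 pitchdown 2.8 roll 0.01
F [ 0.16 -0.1  -1.07] std [0.59 0.41 0.31] T [ 0.027 -0.023  0.012] [0.022 0.016 0.037]
S 0.3936752984750923 L 0.33621980166589
```

Emit:
carry_out(deltas=[{"linear":[0.0023,0.0014,0.0472],"turn":[0,0,0],"fingers":1},{"linear":[0.0023,0.0014,0.0472],"turn":[0,0,0],"fingers":1},{"linear":[0.0023,0.0014,0.0472],"turn":[0,0,0],"fingers":1},{"linear":[0.0023,0.0014,0.0472],"turn":[0,0,0],"fingers":1},{"linear":[0.0023,0.0014,0.0472],"turn":[0,0,0],"fingers":1}])

```text
clock: 11.02
position: [0.417, -0.3072, 0.0232]
eef_rot: [3.137, 0.117, -0.078]
contact_force: [0.4, 0.2, -0.9]
grip_width: 0.153
grip_force: 58.7
```

```bash
python3 st.py 8
```

```text
t 11.3667 pos [ 0.41706 -0.30722  0.02367] std [0.00029 0.0002  0.00094] psi 4.27 pitchdown 2.79 roll 0.02
F [ 0.02  0.23 -1.27] std [0.58 0.37 0.79] T [-0.016 -0.047 -0.005] [0.027 0.057 0.049]
S 0.3932091067267559 L 0.3372109029623875
```

Emit:
carry_out(deltas=[{"linear":[0,0,0.0033],"turn":[0,0,0],"fingers":1},{"linear":[0,0,0.0033],"turn":[0,0,0],"fingers":1},{"linear":[0,0,0],"turn":[0,0,0],"fingers":1},{"linear":[0,0,0],"turn":[0,0,0],"fingers":1},{"linear":[0,0,0],"turn":[0,0,0],"fingers":1}])

```text
clock: 11.78
position: [0.4172, -0.3073, 0.0234]
eef_rot: [3.137, 0.117, -0.077]
contact_force: [0.7, 0.2, -0.3]
grip_width: 0.154
grip_force: 58.7
```

```bash
python3 st.py 8
```

```text
t 12.1333 pos [ 0.4172  -0.30732  0.02336] std [1.e-05 1.e-05 2.e-05] psi 4.27 pitchdown 2.81 roll -0.0
F [ 0.    0.01 -0.86] std [0.36 0.36 0.43] T [ 0.    -0.008  0.02 ] [0.029 0.03  0.047]
S 0.3933342972308925 L 0.33732627919916286
```

Emit:
carry_out(deltas=[{"linear":[0,0,0.0027],"turn":[0,0,0],"fingers":1},{"linear":[0,0,0.0027],"turn":[0,0,0],"fingers":1},{"linear":[0,0,0],"turn":[0,0,0],"fingers":1},{"linear":[0,0,0],"turn":[0,0,0],"fingers":1},{"linear":[0,0,0],"turn":[0,0,0],"fingers":1}])

```text
clock: 12.55
position: [0.4172, -0.3073, 0.0225]
eef_rot: [3.137, 0.117, -0.077]
contact_force: [0.2, 0.6, -1.0]
grip_width: 0.152
grip_force: 58.7
```

```bash
python3 st.py 8
```

```text
t 12.9 pos [ 0.41716 -0.30732  0.02254] std [1.e-05 1.e-05 2.e-05] psi 4.26 pitchdown 2.81 roll -0.0
F [-0.16  0.07 -1.06] std [0.46 0.48 0.29] T [-0.008 -0.039 -0.009] [0.017 0.022 0.03 ]
S 0.39329221821989774 L 0.33732319952713824
```

Emit:
carry_out(deltas=[{"linear":[0,0,0.002],"turn":[0,0,0],"fingers":1},{"linear":[0,0,0.002],"turn":[0,0,0],"fingers":1},{"linear":[0,0,0],"turn":[0,0,0],"fingers":1},{"linear":[0,0,0],"turn":[0,0,0],"fingers":1},{"linear":[0,0,0],"turn":[0,0,0],"fingers":1}])

```text
clock: 13.32
position: [0.4171, -0.3073, 0.022]
eef_rot: [3.137, 0.117, -0.077]
contact_force: [-0.1, 0.1, -0.1]
grip_width: 0.157
grip_force: 58.8
```

```bash
python3 st.py 8
```

```text
t 13.6667 pos [ 0.41713 -0.30733  0.02196] std [1.e-05 1.e-05 1.e-05] psi 4.26 pitchdown 2.81 roll -0.0
F [-0.05  0.06 -0.34] std [0.63 0.59 0.42] T [-0.006 -0.081 -0.013] [0.022 0.027 0.026]
S 0.3932668215063927 L 0.3373324136147679
```

Emit:
carry_out(deltas=[{"linear":[0.0133,0,-0.00065],"turn":[0,0,0],"fingers":1},{"linear":[0.0266,0,-0.0013],"turn":[0,0,0],"fingers":1},{"linear":[0.0266,0,-0.0013],"turn":[0,0,0],"fingers":1},{"linear":[0.0266,0,-0.0013],"turn":[0,0,0],"fingers":1},{"linear":[0.0266,0,-0.0013],"turn":[0,0,0],"fingers":1}])

```text
clock: 14.08
position: [0.4356, -0.306, 0.0219]
eef_rot: [3.137, 0.117, -0.077]
contact_force: [-1.6, -0.4, 0.5]
grip_width: 0.151
grip_force: 58.8
```

Emit:
carry_out(deltas=[{"linear":[0.0266,0,-0.0013],"turn":[0,0,0],"fingers":1},{"linear":[0.02,0,-0.001],"turn":[0,0,0],"fingers":1},{"linear":[0.0133,0,-0.00065],"turn":[0,0,0],"fingers":1},{"linear":[0.01,0,-0.0005],"turn":[0,0,0],"fingers":1},{"linear":[0.01,0,-0.0005],"turn":[0,0,0],"fingers":1}])

```text
clock: 14.5
position: [0.4471, -0.3051, 0.0219]
eef_rot: [3.137, 0.117, -0.077]
contact_force: [-1.2, -0.3, -1.1]
grip_width: 0.152
grip_force: 58.8
```

```bash
python3 st.py 8
```

```text
t 14.85 pos [ 0.44707 -0.3051   0.02194] std [1.2e-04 2.0e-05 3.0e-05] psi 4.26 pitchdown 2.8 roll 0.0
F [ 0.63  0.05 -0.26] std [0.82 0.25 0.53] T [ 0.027 -0.149 -0.012] [0.027 0.047 0.03 ]
S 0.4232906030354283 L 0.3373153355763936
```

Emit:
carry_out(deltas=[{"linear":[0.01,0,-0.0005],"turn":[0,0,0],"fingers":1},{"linear":[0.01,0,-0.0005],"turn":[0,0,0],"fingers":1},{"linear":[0.01,0,-0.0005],"turn":[0,0,0],"fingers":1},{"linear":[0.01,0,-0.0005],"turn":[0,0,0],"fingers":1},{"linear":[0.01,0,-0.0005],"turn":[0,0,0],"fingers":1}])

```text
clock: 15.27
position: [0.4547, -0.3045, 0.0219]
eef_rot: [3.137, 0.117, -0.077]
contact_force: [-0.2, 1.1, 0.5]
grip_width: 0.151
grip_force: 58.8
```

Emit:
carry_out(deltas=[{"linear":[0.01,0,-0.0005],"turn":[0,0,0],"fingers":1},{"linear":[0.01,0,-0.0005],"turn":[0,0,0],"fingers":1},{"linear":[0.01,0,-0.0005],"turn":[0,0,0],"fingers":1},{"linear":[0.01,0,-0.0005],"turn":[0,0,0],"fingers":1},{"linear":[0.01,0,-0.0005],"turn":[0,0,0],"fingers":1}])

```text
clock: 15.68
position: [0.4621, -0.304, 0.022]
eef_rot: [3.137, 0.117, -0.077]
contact_force: [-0.6, -0.4, -1.0]
grip_width: 0.15
grip_force: 58.8
```

Emit:
carry_out(deltas=[{"linear":[0.01,0,-0.0005],"turn":[0,0,0],"fingers":1},{"linear":[0.01,0,-0.0005],"turn":[0,0,0],"fingers":1},{"linear":[0.01,0,-0.0005],"turn":[0,0,0],"fingers":1},{"linear":[0.01,0,-0.0005],"turn":[0,0,0],"fingers":1},{"linear":[0.01,0,-0.0005],"turn":[0,0,0],"fingers":1}])

```text
clock: 16.1
position: [0.4696, -0.3034, 0.022]
eef_rot: [3.137, 0.117, -0.077]
contact_force: [-0.4, 0.8, -0.5]
grip_width: 0.156
grip_force: 58.8
```

Emit:
carry_out(deltas=[{"linear":[0.01,0,-0.0005],"turn":[0,0,0],"fingers":1},{"linear":[0.01,0,-0.0005],"turn":[0,0,0],"fingers":1},{"linear":[0.01,0,-0.0005],"turn":[0,0,0],"fingers":1},{"linear":[0.01,0,-0.0005],"turn":[0,0,0],"fingers":1},{"linear":[0.01,0,-0.0005],"turn":[0,0,0],"fingers":1}])

```text
clock: 16.52
position: [0.4771, -0.3029, 0.022]
eef_rot: [3.137, 0.117, -0.077]
contact_force: [-0.5, -0.5, -0.2]
grip_width: 0.151
grip_force: 58.8
```

```bash
python3 st.py 6; cat > seal.py <<'E'
from m import *
def seal(n,lo=.008,hi=.2,box=None,sv=None):
    o=get_obs(); cc=cam(n); im,d=grab_frame(n); W=cloud(n,d,cc)
    if sv: save(sv,im)
    h=im.astype(int); br=(h.max(2)<130)&(h[...,0]>h[...,2]*1.5)&(h[...,0]>25)&(W[...,2]>lo)&(W[...,2]<hi)
    if box: br&=(W[...,0]>box[0])&(W[...,0]<box[1])&(W[...,1]>box[2])&(W[...,1]<box[3])
    nn,l,s,c=cv2.connectedComponentsWithStats(br.astype(np.uint8))
    k=1+np.argmax(s[1:,4]); P=W[l==k]; p,a,b=P.mean(0),*rect(P)[:2]
    A=np.c_[P[:,:2]-p[:2],np.ones(len(P))]; pl=np.linalg.lstsq(A,P[:,2],rcond=None)[0]
    print(n,'seal px',s[k,4],c[k].round(1),'mean',p.round(4),'rect',a,b,'slope deg',np.degrees(pl[:2]).round(2))
    return o,W,l==k,im,d
E
python3 -c "
from seal import *
o,W,m,im,d=seal('top',box=(.55,.72,-.35,-.22))"
```

```text
t 16.7667 pos [ 0.47713 -0.30285  0.02198] std [1.1e-04 1.0e-05 2.0e-05] psi 4.26 pitchdown 2.8 roll -0.0
F [ 0.18 -0.18 -0.46] std [0.53 0.59 0.24] T [ 0.023 -0.12  -0.019] [0.023 0.066 0.039]
S 0.4534355190296264 L 0.3372957493461299
top seal px 480 [399.9 179.6] mean [ 0.6472 -0.2894  0.0145] rect [ 647.5 -289.8] [55.7 56.5] slope deg [-0.99 -1.11]
```

Emit:
carry_out(deltas=[{"linear":[0.0067,0,-0.0003],"turn":[0,0,0],"fingers":1},{"linear":[0.0067,0,-0.0003],"turn":[0,0,0],"fingers":1},{"linear":[0.0067,0,-0.0004],"turn":[0,0,0],"fingers":1},{"linear":[0.0067,0,-0.0003],"turn":[0,0,0],"fingers":1},{"linear":[0.0067,0,-0.0003],"turn":[0,0,0],"fingers":1}])

```text
clock: 17.23
position: [0.4821, -0.3025, 0.0219]
eef_rot: [3.137, 0.117, -0.077]
contact_force: [-0.0, 0.0, -0.0]
grip_width: 0.15
grip_force: 58.8
```

Emit:
carry_out(deltas=[{"linear":[0.0067,0,-0.0003],"turn":[0,0,0],"fingers":1},{"linear":[0.0067,0,-0.0003],"turn":[0,0,0],"fingers":1},{"linear":[0.0067,0,-0.0004],"turn":[0,0,0],"fingers":1},{"linear":[0.0067,0,-0.0003],"turn":[0,0,0],"fingers":1},{"linear":[0.0067,0,-0.0003],"turn":[0,0,0],"fingers":1}])

```text
clock: 17.65
position: [0.4871, -0.3021, 0.022]
eef_rot: [3.137, 0.117, -0.077]
contact_force: [-0.0, -0.1, -0.5]
grip_width: 0.156
grip_force: 58.8
```

```bash
python3 st.py 5; python3 -c "
from seal import *
o,W,m,im,d=seal('top',box=(.55,.72,-.35,-.22))"
```

```text
t 17.85 pos [ 0.48716 -0.30212  0.02198] std [5.e-05 1.e-05 1.e-05] psi 4.27 pitchdown 2.8 roll 0.0
F [ 0.64  0.07 -0.68] std [0.35 0.21 0.49] T [ 0.004 -0.13   0.007] [0.026 0.07  0.026]
S 0.46348496006813794 L 0.33730888135618015
top seal px 483 [400.  179.7] mean [ 0.6469 -0.2895  0.015 ] rect [ 648.3 -290. ] [55.1 56.2] slope deg [-2.14 -1.18]
```

Emit:
carry_out(deltas=[{"linear":[0.01,0,-0.0005],"turn":[0,0,0],"fingers":1},{"linear":[0.01,0,-0.0005],"turn":[0,0,0],"fingers":1},{"linear":[0.01,0,-0.0005],"turn":[0,0,0],"fingers":1},{"linear":[0.01,0,-0.0005],"turn":[0,0,0],"fingers":1},{"linear":[0.01,0,-0.0005],"turn":[0,0,0],"fingers":1}])

```text
clock: 18.32
position: [0.4946, -0.3016, 0.022]
eef_rot: [3.137, 0.117, -0.077]
contact_force: [0.1, -0.1, 0.6]
grip_width: 0.153
grip_force: 58.8
```

Emit:
carry_out(deltas=[{"linear":[0.01,0,-0.0005],"turn":[0,0,0],"fingers":1},{"linear":[0.01,0,-0.0005],"turn":[0,0,0],"fingers":1},{"linear":[0.01,0,-0.0005],"turn":[0,0,0],"fingers":1},{"linear":[0.01,0,-0.0005],"turn":[0,0,0],"fingers":1},{"linear":[0.01,0,-0.0005],"turn":[0,0,0],"fingers":1}])

```text
clock: 18.73
position: [0.5021, -0.301, 0.022]
eef_rot: [3.137, 0.117, -0.077]
contact_force: [-1.0, -0.0, 0.2]
grip_width: 0.156
grip_force: 58.8
```

Emit:
carry_out(deltas=[{"linear":[0.01,0,-0.0005],"turn":[0,0,0],"fingers":1},{"linear":[0.01,0,-0.0005],"turn":[0,0,0],"fingers":1},{"linear":[0.01,0,-0.0005],"turn":[0,0,0],"fingers":1},{"linear":[0.01,0,-0.0005],"turn":[0,0,0],"fingers":1},{"linear":[0.01,0,-0.0005],"turn":[0,0,0],"fingers":1}])

```text
clock: 19.15
position: [0.5096, -0.3005, 0.022]
eef_rot: [3.137, 0.117, -0.077]
contact_force: [-0.9, 0.0, -0.3]
grip_width: 0.154
grip_force: 58.8
```

Emit:
carry_out(deltas=[{"linear":[0.01,0,-0.0005],"turn":[0,0,0],"fingers":1},{"linear":[0.01,0,-0.0005],"turn":[0,0,0],"fingers":1},{"linear":[0.01,0,-0.0005],"turn":[0,0,0],"fingers":1},{"linear":[0.01,0,-0.0005],"turn":[0,0,0],"fingers":1},{"linear":[0.01,0,-0.0005],"turn":[0,0,0],"fingers":1}])

```text
clock: 19.57
position: [0.5171, -0.2999, 0.022]
eef_rot: [3.137, 0.117, -0.077]
contact_force: [-0.1, 0.0, 0.1]
grip_width: 0.152
grip_force: 58.8
```

```bash
python3 st.py 5; python3 -c "
from seal import *
o,W,m,im,d=seal('top',box=(.55,.72,-.35,-.22))
o,W,m,im,d=seal('wrist',sv='w4')"
```

```text
t 19.7667 pos [ 0.51717 -0.29986  0.02199] std [9.e-05 1.e-05 2.e-05] psi 4.27 pitchdown 2.8 roll 0.0
F [ 0.24  0.34 -0.42] std [0.18 0.31 0.43] T [ 0.009 -0.118  0.005] [0.03  0.08  0.022]
S 0.4935807998602652 L 0.33727503079247034
top seal px 433 [398.9 178.7] mean [ 0.649  -0.2868  0.0158] rect [ 650.4 -285.9] [46.8 59.7] slope deg [-1.12 -1.05]
wrist seal px 6062 [282.3 281.8] mean [ 0.5287 -0.2997  0.0475] rect [ 539.6 -298.8] [110.9  14.3] slope deg [-0.22 -0.01]
```

View pics/w4.png

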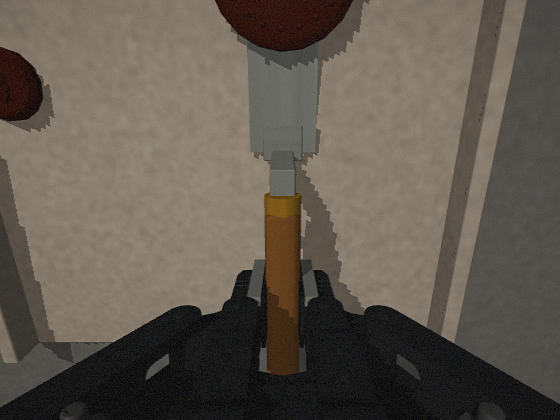

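The wrist view shows the blade centred under the seal, whose front edge is at (283,50). I'll advance a little further, then level the blade, lift slightly, and back away from the tray edge.

Emit:
carry_out(deltas=[{"linear":[0.01,0,-0.0005],"turn":[0,0,0],"fingers":1},{"linear":[0.01,0,-0.0005],"turn":[0,0,0],"fingers":1},{"linear":[0.01,0,-0.0005],"turn":[0,0,0],"fingers":1},{"linear":[0.01,0,-0.0005],"turn":[0,0,0],"fingers":1},{"linear":[0.007,0,-0.0004],"turn":[0,0,0],"fingers":1}])

```text
clock: 20.28
position: [0.5242, -0.2994, 0.022]
eef_rot: [3.137, 0.117, -0.077]
contact_force: [-0.7, 0.2, 0.5]
grip_width: 0.148
grip_force: 58.8
```

Emit:
carry_out(deltas=[{"linear":[0,0,0],"turn":[0,0,0],"fingers":1},{"linear":[0,0,-0.0027],"turn":[0,0.002,0],"fingers":1},{"linear":[0,0,-0.0027],"turn":[0,0.003,0],"fingers":1},{"linear":[0,0,-0.0027],"turn":[0,0.003,0],"fingers":1},{"linear":[0,0,-0.0027],"turn":[0,0.003,0],"fingers":1}])

```text
clock: 20.7
position: [0.524, -0.2993, 0.0236]
eef_rot: [3.138, 0.117, -0.049]
contact_force: [-0.1, 0.5, -1.9]
grip_width: 0.153
grip_force: 58.7
```

Emit:
carry_out(deltas=[{"linear":[0,0,-0.0033],"turn":[0,0.001,0],"fingers":1},{"linear":[0,0,-0.0033],"turn":[0,0,0],"fingers":1},{"linear":[-0.0033,0,-0.0033],"turn":[0,0,0],"fingers":1},{"linear":[-0.0067,0,-0.0033],"turn":[0,0,0],"fingers":1},{"linear":[-0.0067,0,-0.0033],"turn":[0,0,0],"fingers":1}])

```text
clock: 21.12
position: [0.5216, -0.2996, 0.0262]
eef_rot: [3.138, 0.117, -0.047]
contact_force: [-0.5, -0.2, -0.7]
grip_width: 0.155
grip_force: 58.7
```

Emit:
carry_out(deltas=[{"linear":[-0.0067,0,-0.0067],"turn":[0,0,0],"fingers":1},{"linear":[-0.0067,0,-0.0067],"turn":[0,0,0],"fingers":1},{"linear":[-0.0067,0,-0.0067],"turn":[0,0,0],"fingers":1},{"linear":[-0.0067,0,-0.0067],"turn":[0,0,0],"fingers":1},{"linear":[-0.0033,0,-0.0067],"turn":[0,0,0],"fingers":1}])

```text
clock: 21.53
position: [0.5171, -0.2999, 0.0314]
eef_rot: [3.138, 0.117, -0.047]
contact_force: [-0.1, 0.7, -1.2]
grip_width: 0.15
grip_force: 58.7
```

```bash
python3 st.py 5; python3 -c "
from seal import *
o,W,m,im,d=seal('top',box=(.55,.72,-.35,-.22))"
```

```text
t 21.7333 pos [ 0.51727 -0.29991  0.03151] std [7.0e-05 3.0e-05 1.2e-04] psi 4.26 pitchdown 1.72 roll 0.0
F [ 0.31  0.14 -1.14] std [0.38 0.46 0.37] T [0.017 0.027 0.03 ] [0.035 0.047 0.019]
S 0.4936756222035525 L 0.337335824929169
top seal px 447 [400.3 180.6] mean [ 0.6424 -0.2875  0.027 ] rect [ 643.7 -286.5] [46.1 58.4] slope deg [-1.61 -1.67]
```

Emit:
carry_out(deltas=[{"linear":[0,0,-0.0267],"turn":[0,0,0],"fingers":1},{"linear":[0,0,-0.0533],"turn":[0,0,0],"fingers":1},{"linear":[0,0,-0.08],"turn":[0,0,0],"fingers":1},{"linear":[0,0,-0.0933],"turn":[0,0,0],"fingers":1},{"linear":[0,0,-0.0933],"turn":[0,0,0],"fingers":1}])

```text
clock: 22.2
position: [0.5191, -0.2999, 0.0853]
eef_rot: [3.137, 0.117, -0.046]
contact_force: [0.9, 0.9, -1.1]
grip_width: 0.146
grip_force: 58.7
```

Emit:
carry_out(deltas=[{"linear":[0,0,-0.0933],"turn":[0,0,0],"fingers":1},{"linear":[0,0,-0.0933],"turn":[0,0,0],"fingers":1},{"linear":[0,0,-0.08],"turn":[0,0,0],"fingers":1},{"linear":[0,0,-0.06],"turn":[0,0,0],"fingers":1},{"linear":[0,0,-0.03],"turn":[0,0,0],"fingers":1}])

```text
clock: 22.62
position: [0.5208, -0.2998, 0.1386]
eef_rot: [3.137, 0.117, -0.045]
contact_force: [-0.3, -0.8, -1.0]
grip_width: 0.152
grip_force: 58.7
```

Emit:
carry_out(deltas=[{"linear":[0,0,0],"turn":[0,0,0.01],"fingers":1},{"linear":[0,0,0],"turn":[0,0,0.025],"fingers":1},{"linear":[0,0,0],"turn":[0,0,0.035],"fingers":1},{"linear":[0,0,0],"turn":[0,0,0.03],"fingers":1},{"linear":[0,0,0],"turn":[0,0,0.015],"fingers":1}])

```text
clock: 23.03
position: [0.5202, -0.2994, 0.1358]
eef_rot: [3.133, -0.172, -0.049]
contact_force: [0.4, -0.4, -0.8]
grip_width: 0.152
grip_force: 58.7
```

```bash
python3 st.py 4; cat > tf.py <<'E'
from seal import *
from scipy.optimize import least_squares
import sys
# seal centre in tool frame from the top camera, by circle fit to network mask's rim
def topseal(sv=None):
    o=get_obs(); cc=cam('top'); im,d=grab_frame('top'); W=cloud('top',d,cc)
    if sv: save(sv,im)
    Rt=R.from_rotvec(o['eef_rot']).as_matrix()
    h=im.astype(int); T=(W-o['position'])@Rt
    br=(h[...,0]>h[...,2]*1.35)&(h.max(2)<150)&(np.hypot(T[...,0]-.12,T[...,1])<.045)&(abs(T[...,2])<.02)
    n,l,s,c=cv2.connectedComponentsWithStats(br.astype(np.uint8)); k=1+np.argmax(s[1:,4])
    # fixed plane: seal top at tool z ~ 0 ; project pixels on it
    zt=np.median(W[...,2][l==k]); ct,_=cv2.findContours((l==k).astype(np.uint8),cv2.RETR_EXTERNAL,cv2.CHAIN_APPROX_NONE)
    q=np.max([len(x) for x in ct]); q=[x for x in ct if len(x)==q][0][:,0].astype(float)
    ray=np.c_[(q[:,0]-cc[0]['cx'])/cc[0]['fx'],(q[:,1]-cc[0]['cy'])/cc[0]['fy'],np.ones(len(q))]@cc[1]; C=-cc[1].T@cc[2]
    X=C+ray*((zt-C[2])/ray[:,2])[:,None]
    r=least_squares(lambda p:np.hypot(X[:,0]-p[0],X[:,1]-p[1])-.0292,X.mean(0)[:2],loss='soft_l1',f_scale=.001)
    p=np.r_[r.x,zt]; print('top px',s[k,4],'circle',p.round(4),'rms',np.std(r.fun).round(4),'tool',((p-o['position'])@Rt).round(4)); return p
if __name__=='__main__': topseal(sys.argv[1] if len(sys.argv)>1 else None)
E
python3 tf.py t5
```

```text
t 23.1833 pos [ 0.52023 -0.29949  0.136  ] std [5.0e-05 3.0e-05 1.5e-04] psi -6.04 pitchdown 1.74 roll 0.29
F [-0.08 -0.07 -1.24] std [0.32 0.44 0.27] T [-0.001  0.026 -0.007] [0.014 0.027 0.021]
S 0.4966676080680945 L 0.33713704600166255
top px 358 circle [ 0.6422 -0.3127  0.1319] rms 0.0085 tool [0.1227 0.0003 0.0006]
```

View pics/t5.png

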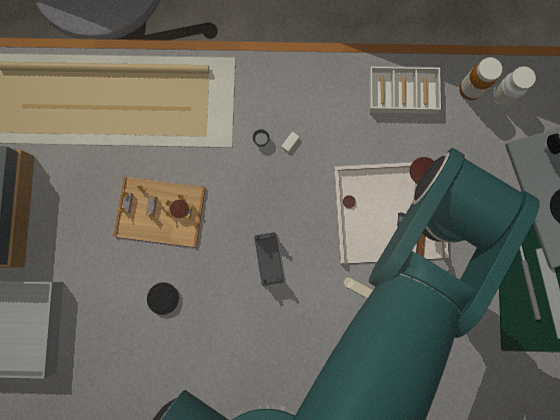

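The top view shows the seal riding at (424,172), partly hidden by the arm. Now the carry to the mount.

Emit:
carry_out(deltas=[{"linear":[-0.007,-0.0333,0],"turn":[0,0,0],"fingers":1},{"linear":[-0.014,-0.0667,0],"turn":[0,0,0],"fingers":1},{"linear":[-0.021,-0.1,0],"turn":[0,0,0],"fingers":1},{"linear":[-0.0282,-0.1333,0],"turn":[0,0,0],"fingers":1},{"linear":[-0.0338,-0.16,0],"turn":[0,0,0],"fingers":1}])

```text
clock: 23.65
position: [0.5124, -0.2229, 0.1367]
eef_rot: [3.133, -0.167, -0.047]
contact_force: [0.7, 0.5, -0.9]
grip_width: 0.153
grip_force: 58.7
```

Emit:
carry_out(deltas=[{"linear":[-0.0338,-0.16,0],"turn":[0,0,0],"fingers":1},{"linear":[-0.0338,-0.16,0],"turn":[0,0,0],"fingers":1},{"linear":[-0.0338,-0.16,0],"turn":[0,0,0],"fingers":1},{"linear":[-0.0338,-0.16,0],"turn":[0,0,0],"fingers":1},{"linear":[-0.0338,-0.16,0],"turn":[0,0,0],"fingers":1}])

```text
clock: 24.07
position: [0.4996, -0.1001, 0.137]
eef_rot: [3.133, -0.165, -0.046]
contact_force: [-0.1, 0.1, -1.3]
grip_width: 0.156
grip_force: 58.7
```

Emit:
carry_out(deltas=[{"linear":[-0.0338,-0.16,0],"turn":[0,0,0],"fingers":1},{"linear":[-0.0338,-0.16,0],"turn":[0,0,0],"fingers":1},{"linear":[-0.0338,-0.16,0],"turn":[0,0,0],"fingers":1},{"linear":[-0.0338,-0.16,0],"turn":[0,0,0],"fingers":1},{"linear":[-0.0338,-0.16,0],"turn":[0,0,0],"fingers":1}])

```text
clock: 24.48
position: [0.4868, 0.0218, 0.1371]
eef_rot: [3.133, -0.165, -0.046]
contact_force: [0.1, -0.2, -1.2]
grip_width: 0.152
grip_force: 58.7
```

Emit:
carry_out(deltas=[{"linear":[-0.0338,-0.16,0],"turn":[0,0,0],"fingers":1},{"linear":[-0.0338,-0.16,0],"turn":[0,0,0],"fingers":1},{"linear":[-0.0338,-0.16,0],"turn":[0,0,0],"fingers":1},{"linear":[-0.0338,-0.16,0],"turn":[0,0,0],"fingers":1},{"linear":[-0.0338,-0.16,0],"turn":[0,0,0],"fingers":1}])

```text
clock: 24.9
position: [0.4741, 0.1437, 0.1373]
eef_rot: [3.133, -0.165, -0.046]
contact_force: [0.7, -0.4, -0.7]
grip_width: 0.155
grip_force: 58.7
```

Emit:
carry_out(deltas=[{"linear":[-0.0338,-0.16,0],"turn":[0,0,0],"fingers":1},{"linear":[-0.0338,-0.16,0],"turn":[0,0,0],"fingers":1},{"linear":[-0.0338,-0.16,0],"turn":[0,0,0],"fingers":1},{"linear":[-0.0338,-0.16,0],"turn":[0,0,0],"fingers":1},{"linear":[-0.0338,-0.16,0],"turn":[0,0,0],"fingers":1}])

```text
clock: 25.32
position: [0.4614, 0.2655, 0.1374]
eef_rot: [3.133, -0.165, -0.047]
contact_force: [0.3, -0.7, -1.6]
grip_width: 0.15
grip_force: 58.7
```

Emit:
carry_out(deltas=[{"linear":[-0.0282,-0.1333,0],"turn":[0,0,0],"fingers":1},{"linear":[-0.021,-0.1,0],"turn":[0,0,0],"fingers":1},{"linear":[-0.014,-0.0667,0],"turn":[0,0,0],"fingers":1},{"linear":[-0.007,-0.0333,0],"turn":[0,0,0],"fingers":1},{"linear":[-0.003,-0.012,0],"turn":[0,0,0],"fingers":1}])

```text
clock: 25.73
position: [0.4568, 0.3169, 0.1373]
eef_rot: [3.133, -0.165, -0.047]
contact_force: [-0.1, -0.2, -2.0]
grip_width: 0.155
grip_force: 58.7
```

```bash
python3 st.py 4; python3 tf.py t6; python3 - <<'E'
from tf import *
o=get_obs(); Rt=R.from_rotvec(o['eef_rot']).as_matrix()
cc=cam('wrist'); im,d=grab_frame('wrist'); W=cloud('wrist',d,cc); T=(W-o['position'])@Rt; h=im.astype(int)
br=(h[...,0]>h[...,2]*1.35)&(h.max(2)<150)&(T[...,0]>.08)&(abs(T[...,1])<.04)&(abs(T[...,2])<.02); P=T[br]
print('wrist',len(P),P.min(0).round(4),P.max(0).round(4),np.median(P[:,2]))
# front rim: circle r=30 fit on lowest-x points by y bins
X=[]
for y in np.arange(-.024,.025,.002):
    q=P[abs(P[:,1]-y)<.001]
    if len(q)>3: X.append((q[:,0].min(),y))
X=np.array(X); 
for r0 in(.0298,): 
    r=least_squares(lambda p:np.hypot(X[:,0]-p[0],X[:,1]-p[1])-r0,[.12,0],loss='soft_l1',f_scale=.0005); print('wrist circle tool',r.x.round(4),np.std(r.fun))
b=(abs(T[...,0]-.075)<.008)&(T[...,2]>.004)&(T[...,2]<.018)&(abs(T[...,1])<.03); print('blade y',T[...,1][b].min(),T[...,1][b].max())
E
```

```text
t 25.8833 pos [0.4571  0.31638 0.13728] std [2.2e-04 4.3e-04 2.0e-05] psi -6.1 pitchdown 1.69 roll 0.32
F [ 0.07 -0.08 -1.48] std [0.54 0.35 0.37] T [ 0.01   0.06  -0.024] [0.032 0.03  0.014]
S 0.47924507199403726 L -0.2817182711776869
top px 656 circle [0.5793 0.3001 0.1328] rms 0.0007 tool [0.1229 0.0026 0.0009]
wrist 7772 [ 0.0896 -0.028  -0.0023] [0.1178 0.0304 0.0117] 0.0012038960152961006
wrist circle tool [0.1226 0.0012] 0.001259042647964959
blade y -0.01421929366872448 0.01582665396879662
```

View pics/t6.png

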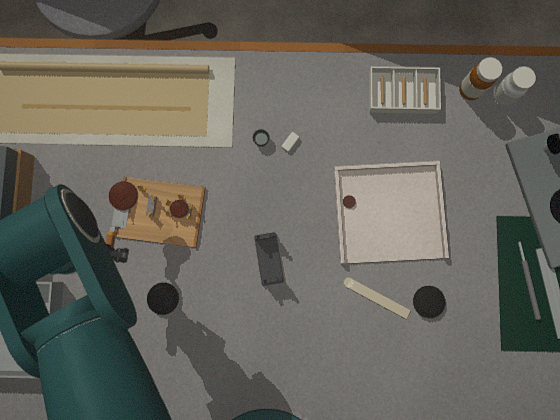

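The top view shows the seal whole at (123,195), close to over the empty cradle. Next I correct the small offset and lower to just above the tabs.

Emit:
carry_out(deltas=[{"linear":[-0.0032,-0.008,0.0267],"turn":[0.0036,0,0],"fingers":1},{"linear":[0.0016,0,0.0533],"turn":[0,0,0],"fingers":1},{"linear":[0.0022,0,0.0733],"turn":[0,0,0],"fingers":1},{"linear":[0.0024,0,0.08],"turn":[0,0,0],"fingers":1},{"linear":[0.0024,0,0.08],"turn":[0,0,0],"fingers":1}])

```text
clock: 26.4
position: [0.4568, 0.3173, 0.0885]
eef_rot: [-3.135, 0.167, 0.048]
contact_force: [0.1, -0.4, -0.8]
grip_width: 0.153
grip_force: 58.7
```

Emit:
carry_out(deltas=[{"linear":[0.0024,0,0.08],"turn":[0,0,0],"fingers":1},{"linear":[0.0024,0,0.08],"turn":[0,0,0],"fingers":1},{"linear":[0.0022,0,0.0733],"turn":[0,0,0],"fingers":1},{"linear":[0.0014,0,0.0467],"turn":[0,0,0],"fingers":1},{"linear":[0.0006,0,0.02],"turn":[0,0,0],"fingers":1}])

```text
clock: 26.82
position: [0.4566, 0.3173, 0.0437]
eef_rot: [-3.136, 0.167, 0.049]
contact_force: [-0.8, 0.1, -1.0]
grip_width: 0.154
grip_force: 58.7
```

```bash
python3 st.py 4; python3 tf.py; python3 - <<'E'
from seal import *
# cradle in top frame, from the first picture: tab tops and bars
z=np.load('pics/top0.npz'); W=cloud('top',z['d']); v,u=np.mgrid[:420,:560]
hsv=cv2.cvtColor(z['im'],cv2.COLOR_RGB2HSV)
reg=(u>118)&(u<166)&(v>183)&(v<226)
bar=reg&(W[...,2]>.017)&(W[...,2]<.026)&(hsv[...,1]<80)
n,l,s,c=cv2.connectedComponentsWithStats(bar.astype(np.uint8))
for k in range(1,n):
    if s[k,4]>30: P=W[l==k]; print('bar',s[k,4],*rect(P))
seal('wrist',sv='w7')
E
```

```text
t 26.9667 pos [0.45682 0.31744 0.04442] std [0.00022 0.00014 0.00071] psi -6.09 pitchdown 1.69 roll -0.02
F [-0.06 -0.11 -1.32] std [0.53 0.19 0.27] T [ 0.005  0.018 -0.02 ] [0.017 0.006 0.036]
S 0.47903558686099595 L -0.28280042923213383
top px 611 circle [0.58   0.3032 0.0406] rms 0.0035 tool [0.1238 0.0013 0.0012]
bar 101 [581.9 330.5] [17.8 44.4] 84.52
bar 108 [575.9 274.4] [16.9 44.5] 83.98
wrist seal px 8934 [283.6  31.3] mean [0.5626 0.3053 0.0398] rect [553.4 305.4] [73.2 43.1] slope deg [-13.32   2.4 ]
```

View pics/w7.png

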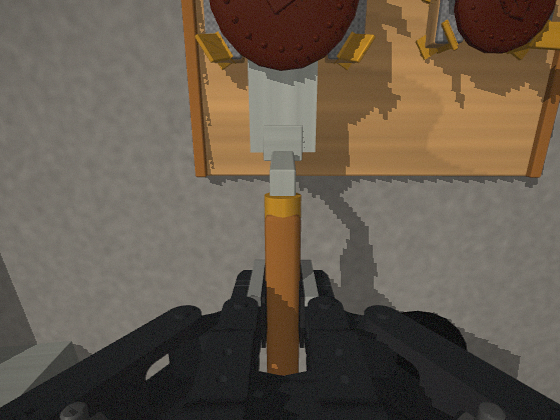

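The wrist view shows the seal centred between the front tabs, at (215,48) and (356,48), just above them. Now I lower it gently onto the bars.

Emit:
carry_out(deltas=[{"linear":[-0.0017,0,0.01],"turn":[0,0,0],"fingers":1},{"linear":[0.0003,0,0.01],"turn":[0,0,0],"fingers":1},{"linear":[0.0003,0,0.01],"turn":[0,0,0],"fingers":1},{"linear":[0.0003,0,0.01],"turn":[0,0,0],"fingers":1},{"linear":[0.0003,0,0.0067],"turn":[0,0,0],"fingers":1}])

```text
clock: 27.48
position: [0.4567, 0.3176, 0.038]
eef_rot: [-3.135, 0.167, 0.047]
contact_force: [-0.1, -0.3, -1.3]
grip_width: 0.153
grip_force: 58.7
```

Emit:
carry_out(deltas=[{"linear":[0.0001,0,0.0033],"turn":[0,0,0],"fingers":1},{"linear":[0.0001,0,0.0033],"turn":[0,0,0],"fingers":1},{"linear":[0.0001,0,0.0033],"turn":[0,0,0],"fingers":1},{"linear":[0.0001,0,0.0033],"turn":[0,0,0],"fingers":1},{"linear":[0.0001,0,0.0033],"turn":[0,0,0],"fingers":1}])

```text
clock: 27.9
position: [0.4567, 0.3176, 0.0358]
eef_rot: [-3.135, 0.167, 0.046]
contact_force: [-0.4, 0.1, -1.9]
grip_width: 0.152
grip_force: 58.7
```

Emit:
carry_out(deltas=[{"linear":[0.0001,0,0.0033],"turn":[0,0,0],"fingers":1},{"linear":[0.0001,0,0.0033],"turn":[0,0,0],"fingers":1},{"linear":[0.0001,0,0.0033],"turn":[0,0,0],"fingers":1},{"linear":[0.0001,0,0.0033],"turn":[0,0,0],"fingers":1},{"linear":[0.0001,0,0.0033],"turn":[0,0,0],"fingers":1}])

```text
clock: 28.32
position: [0.4568, 0.3176, 0.0333]
eef_rot: [-3.135, 0.167, 0.046]
contact_force: [0.7, -0.5, -0.4]
grip_width: 0.148
grip_force: 58.7
```

Emit:
carry_out(deltas=[{"linear":[0.0001,0,0.0033],"turn":[0,0,0],"fingers":1},{"linear":[0.0001,0,0.0033],"turn":[0,0,0],"fingers":1},{"linear":[0.0001,0,0.0047],"turn":[0,0,0],"fingers":1},{"linear":[0.0001,0,0.0047],"turn":[0,0,0],"fingers":1},{"linear":[0,0,0],"turn":[0,0,0],"fingers":1}])

```text
clock: 28.73
position: [0.4567, 0.3176, 0.0307]
eef_rot: [-3.135, 0.167, 0.047]
contact_force: [0.0, 0.6, -1.1]
grip_width: 0.15
grip_force: 58.7
```

```bash
python3 st.py 5; python3 tf.py;python3 -c "
from seal import *
seal('top',box=(.53,.63,.26,.35),lo=.025)"
```

```text
t 28.9333 pos [0.4567  0.3176  0.03084] std [3.e-05 2.e-05 8.e-05] psi -6.09 pitchdown 1.7 roll -0.02
F [-0.24  0.07 -0.87] std [0.33 0.72 0.34] T [ 0.008 -0.011 -0.008] [0.036 0.008 0.025]
S 0.47892836866360466 L -0.28296341231535926
top px 705 circle [0.5799 0.3018 0.0293] rms 0.0057 tool [ 0.1241  0.0026 -0.0021]
top seal px 533 [136.9 202.7] mean [0.5797 0.3034 0.03  ] rect [579.2 304.6] [55.2 63. ] slope deg [0.63 0.11]
```

Emit:
carry_out(deltas=[{"linear":[0,0,0.0033],"turn":[0,0,0],"fingers":1},{"linear":[0,0,0.0033],"turn":[0,0,0],"fingers":1},{"linear":[-0.0133,0,0.0004],"turn":[0,0,0],"fingers":1},{"linear":[-0.0267,0,0.0008],"turn":[0,0,0],"fingers":1},{"linear":[-0.04,0,0.0012],"turn":[0,0,0],"fingers":1}])

```text
clock: 29.45
position: [0.4445, 0.3189, 0.0298]
eef_rot: [-3.135, 0.167, 0.047]
contact_force: [0.5, -0.2, -1.2]
grip_width: 0.148
grip_force: 58.7
```

Emit:
carry_out(deltas=[{"linear":[-0.0533,0,0.0016],"turn":[0,0,0],"fingers":1},{"linear":[-0.0533,0,0.0016],"turn":[0,0,0],"fingers":1},{"linear":[-0.0533,0,0.0016],"turn":[0,0,0],"fingers":1},{"linear":[-0.0533,0,0.0016],"turn":[0,0,0],"fingers":1},{"linear":[-0.0533,0,0.0016],"turn":[0,0,0],"fingers":1}])

```text
clock: 29.87
position: [0.404, 0.3232, 0.03]
eef_rot: [-3.135, 0.166, 0.046]
contact_force: [-0.3, -0.3, -1.3]
grip_width: 0.152
grip_force: 58.7
```

Emit:
carry_out(deltas=[{"linear":[-0.0533,0,0.0016],"turn":[0,0,0],"fingers":1},{"linear":[-0.0533,0,0.0016],"turn":[0,0,0],"fingers":1},{"linear":[-0.0533,0,0.0016],"turn":[0,0,0],"fingers":1},{"linear":[-0.0533,0,0.0016],"turn":[0,0,0],"fingers":1},{"linear":[-0.0533,0,0.0016],"turn":[0,0,0],"fingers":1}])

```text
clock: 30.28
position: [0.3644, 0.3274, 0.0299]
eef_rot: [-3.135, 0.167, 0.046]
contact_force: [0.4, -0.3, -1.2]
grip_width: 0.148
grip_force: 58.7
```

```bash
python3 st.py 2; python3 -c "
from seal import *
seal('top',box=(.53,.63,.26,.35),lo=.025)
seal('wrist',box=(.53,.63,.26,.35),lo=.022)"
```

```text
t 30.3333 pos [0.36392 0.32747 0.02983] std [5.1e-04 3.0e-05 7.0e-05] psi -6.08 pitchdown 1.73 roll -0.0
F [ 0.1  -0.03 -1.05] std [0.33 0.3  0.14] T [-0.001 -0.05  -0.015] [0.03  0.004 0.012]
S 0.38713504409481664 L -0.2996637010783691
top seal px 526 [137.3 203.3] mean [0.5784 0.3025 0.0299] rect [578.7 302.5] [57.1 57.2] slope deg [ 0.43 -0.69]Traceback (most recent call last):
  File "<string>", line 4, in <module>
    seal('wrist',box=(.53,.63,.26,.35),lo=.022)
    ~~~~^^^^^^^^^^^^^^^^^^^^^^^^^^^^^^^^^^^^^^^
  File "seal.py", line 8, in seal
    k=1+np.argmax(s[1:,4]); P=W[l==k]; p,a,b=P.mean(0),*rect(P)[:2]
        ~~~~~~~~~^^^^^^^^^
    return _wrapfunc(a, 'argmax', axis=axis, out=out, **kwds)
    return bound(*args, **kwds)
ValueError: attempt to get argmax of an empty sequence
```

Emit:
carry_out(deltas=[{"linear":[-0.02,0,-0.04],"turn":[0,0,0],"fingers":1},{"linear":[0,0,-0.08],"turn":[0,0,0],"fingers":1},{"linear":[0,0,-0.1],"turn":[0,0,0],"fingers":1},{"linear":[0,0,-0.1],"turn":[0,0,0],"fingers":1},{"linear":[0,0,-0.1],"turn":[0,0.0191,0],"fingers":1}])

```text
clock: 30.85
position: [0.3648, 0.3274, 0.0948]
eef_rot: [-3.137, 0.168, -0.001]
contact_force: [-0.1, 0.5, -1.3]
grip_width: 0.149
grip_force: 58.7
```

Emit:
carry_out(deltas=[{"linear":[0,0,-0.1],"turn":[0,0,-0.0369],"fingers":1},{"linear":[0,0,-0.1],"turn":[0,0,-0.0369],"fingers":1},{"linear":[0,0,-0.1],"turn":[0,0,-0.0369],"fingers":1},{"linear":[0,0,-0.1],"turn":[0,0,-0.0369],"fingers":1},{"linear":[0,0,-0.05],"turn":[0,0,-0.0369],"fingers":1}])

```text
clock: 31.27
position: [0.3647, 0.3277, 0.1637]
eef_rot: [-3.126, -0.292, -0.004]
contact_force: [1.1, -0.4, -1.0]
grip_width: 0.152
grip_force: 58.7
```

```bash
python3 st.py 2
```

```text
t 31.3167 pos [0.36483 0.32783 0.16411] std [0.00012 0.0001  0.00038] psi 10.91 pitchdown -0.22 roll -0.11
F [ 0.8  -0.21  0.18] std [0.28 0.16 1.19] T [0.026 0.031 0.012] [0.028 0.022 0.016]
S 0.38807197549902284 L -0.29995484141985657
```

Emit:
carry_out(deltas=[{"linear":[0.0253,0.148,0],"turn":[0,0,0],"fingers":1},{"linear":[0.0253,0.148,0],"turn":[0,0,0],"fingers":1},{"linear":[0.0253,0.148,0],"turn":[0,0,0],"fingers":1},{"linear":[0.0253,0.148,0],"turn":[0,0,0],"fingers":1},{"linear":[0.0253,0.148,0],"turn":[0,0,0],"fingers":1}])

```text
clock: 31.73
position: [0.4033, 0.2207, 0.161]
eef_rot: [-3.128, -0.285, -0.001]
contact_force: [0.4, -0.5, -0.9]
grip_width: 0.15
grip_force: 58.8
```

Emit:
carry_out(deltas=[{"linear":[0.0253,0.148,0],"turn":[0,0,0],"fingers":1},{"linear":[0.0253,0.148,0],"turn":[0,0,0],"fingers":1},{"linear":[0.0253,0.148,0],"turn":[0,0,0],"fingers":1},{"linear":[0.0253,0.148,0],"turn":[0,0,0],"fingers":1},{"linear":[0.0253,0.148,0],"turn":[0,0,0],"fingers":1}])

```text
clock: 32.15
position: [0.4422, 0.1149, 0.161]
eef_rot: [-3.128, -0.285, -0.001]
contact_force: [0.6, 0.9, -1.4]
grip_width: 0.151
grip_force: 58.8
```

Emit:
carry_out(deltas=[{"linear":[0.0253,0.148,0],"turn":[0,0,0],"fingers":1},{"linear":[0.0253,0.148,0],"turn":[0,0,0],"fingers":1},{"linear":[0.0253,0.148,0],"turn":[0,0,0],"fingers":1},{"linear":[0.0253,0.148,0],"turn":[0,0,0],"fingers":1},{"linear":[0.0253,0.148,0],"turn":[0,0,0],"fingers":1}])

```text
clock: 32.57
position: [0.4811, 0.0091, 0.161]
eef_rot: [-3.129, -0.285, -0.001]
contact_force: [-0.1, 0.3, -0.0]
grip_width: 0.148
grip_force: 58.8
```

```bash
python3 st.py 5
```

```text
t 32.7667 pos [0.48129 0.00861 0.1608 ] std [0.00041 0.00122 0.00012] psi 10.37 pitchdown -0.02 roll -0.02
F [-0.36  0.15 -1.09] std [0.72 0.45 0.83] T [0.011 0.033 0.014] [0.029 0.021 0.023]
S 0.4806047510222745 L 0.02700095475270116
```

Emit:
carry_out(deltas=[{"linear":[0,-0.008,0.0533],"turn":[0,0,-0.001],"fingers":1},{"linear":[0,0,0.0933],"turn":[0,0,0],"fingers":1},{"linear":[0,0,0.0933],"turn":[0,0,0],"fingers":1},{"linear":[0,0,0.0933],"turn":[0,0,0],"fingers":1},{"linear":[0,0,0.0933],"turn":[0,0,0],"fingers":1}])

```text
clock: 33.18
position: [0.4799, 0.0122, 0.0941]
eef_rot: [-3.128, -0.291, 0.001]
contact_force: [0.2, -0.5, -1.7]
grip_width: 0.154
grip_force: 58.9
```

Emit:
carry_out(deltas=[{"linear":[0,0,0.0933],"turn":[0,0,0],"fingers":1},{"linear":[0,0,0.0933],"turn":[0,0,0],"fingers":1},{"linear":[0,0,0.08],"turn":[0,0,0],"fingers":1},{"linear":[0,0,0.04],"turn":[0,0,0],"fingers":1},{"linear":[0,0,0.02],"turn":[0,0,0],"fingers":1}])

```text
clock: 33.6
position: [0.4799, 0.0119, 0.0458]
eef_rot: [-3.128, -0.291, 0.002]
contact_force: [0.8, -0.0, -1.9]
grip_width: 0.156
grip_force: 58.9
```

```bash
python3 st.py 5
```

```text
t 33.8 pos [0.48042 0.01179 0.04692] std [3.9e-04 9.0e-05 8.4e-04] psi 10.61 pitchdown -0.06 roll 0.0
F [-0.23  0.15 -1.22] std [0.57 0.34 0.64] T [-0.007  0.007 -0.001] [0.016 0.014 0.033]
S 0.4799781252413181 L 0.023758637849818028
```

Emit:
carry_out(deltas=[{"linear":[0,0.008,0.01],"turn":[0,0,0],"fingers":1},{"linear":[0,0,0.01],"turn":[0,0,0],"fingers":1},{"linear":[0,0,0.01],"turn":[0,0,0],"fingers":1},{"linear":[0,0,0.01],"turn":[0,0,0],"fingers":1},{"linear":[0,0,0.01],"turn":[0,0,0],"fingers":1}])

```text
clock: 34.22
position: [0.4809, 0.0104, 0.0399]
eef_rot: [-3.128, -0.29, -0.001]
contact_force: [0.2, 0.3, -1.1]
grip_width: 0.151
grip_force: 58.9
```

Emit:
carry_out(deltas=[{"linear":[0,0,0.0033],"turn":[0,0,0],"fingers":1},{"linear":[0,0,0.0033],"turn":[0,0,0],"fingers":1},{"linear":[0,0,0.0033],"turn":[0,0,0],"fingers":1},{"linear":[0,0,0],"turn":[0,0,0],"fingers":1},{"linear":[0,0,0],"turn":[0,0,0],"fingers":1}])

```text
clock: 34.63
position: [0.4808, 0.0105, 0.0385]
eef_rot: [-3.128, -0.29, -0.001]
contact_force: [-0.6, -0.5, -2.3]
grip_width: 0.155
grip_force: 58.9
```

```bash
python3 st.py 5
```

```text
t 34.8333 pos [0.48087 0.01047 0.0385 ] std [1.e-05 1.e-05 2.e-05] psi 10.6 pitchdown -0.03 roll -0.01
F [-0.14 -0.21 -1.2 ] std [0.3  0.31 0.63] T [-0.014 -0.007  0.012] [0.028 0.034 0.022]
S 0.4803248542517979 L 0.02511524575061907
```

Lower a little further, then release and read.

Emit:
carry_out(deltas=[{"linear":[0,0,0.0033],"turn":[0,0,0],"fingers":1},{"linear":[0,0,0.0033],"turn":[0,0,0],"fingers":1},{"linear":[0,0,0.002],"turn":[0,0,0],"fingers":1},{"linear":[0,0,0],"turn":[0,0,0],"fingers":1},{"linear":[0,0,0],"turn":[0,0,0],"fingers":1}])

```text
clock: 35.25
position: [0.4808, 0.0105, 0.0371]
eef_rot: [-3.128, -0.29, -0.0]
contact_force: [0.5, -0.0, -1.1]
grip_width: 0.155
grip_force: 58.9
```

```bash
python3 st.py 5
```

```text
t 35.45 pos [0.48084 0.01047 0.03717] std [2.e-05 2.e-05 4.e-05] psi 10.6 pitchdown -0.02 roll -0.01
F [ 0.03 -0.21 -1.17] std [0.4  0.44 0.42] T [-0.008 -0.004 -0.017] [0.026 0.023 0.027]
S 0.48029989683300794 L 0.025109139006515978
```

Emit:
carry_out(deltas=[{"linear":[0,0,0.0033],"turn":[0,0,0],"fingers":1},{"linear":[0,0,0],"turn":[0,0,0],"fingers":1},{"linear":[0,0,0],"turn":[0,0,0],"fingers":0.62},{"linear":[0,0,0],"turn":[0,0,0],"fingers":0.5},{"linear":[0,0,0],"turn":[0,0,0],"fingers":0.3}])

```text
clock: 35.87
position: [0.4809, 0.0105, 0.0367]
eef_rot: [-3.128, -0.29, -0.001]
contact_force: [-0.2, 0.1, -0.3]
grip_width: 0.345
grip_force: 0.0
```

Emit:
carry_out(deltas=[{"linear":[0,0,0],"turn":[0,0,0],"fingers":-0.2},{"linear":[0,0,0],"turn":[0,0,0],"fingers":-0.6},{"linear":[0,0,0],"turn":[0,0,0],"fingers":-1},{"linear":[0,0,0],"turn":[0,0,0],"fingers":-1},{"linear":[0,0,0],"turn":[0,0,0],"fingers":-1}])

```text
clock: 36.28
position: [0.4809, 0.0105, 0.0367]
eef_rot: [-3.128, -0.29, -0.001]
contact_force: [-0.0, 0.4, 1.0]
grip_width: 0.995
grip_force: 0.0
```

Emit:
carry_out(deltas=[{"linear":[0,0,-0.03],"turn":[0,0,0],"fingers":-1},{"linear":[0,0,-0.06],"turn":[0,0,0],"fingers":-1},{"linear":[0,0,-0.1],"turn":[0,0,0],"fingers":-1},{"linear":[0,0,-0.15],"turn":[0,0,0],"fingers":-1},{"linear":[0,0,-0.15],"turn":[0,0,0],"fingers":-1}])

```text
clock: 36.7
position: [0.4806, 0.0104, 0.1116]
eef_rot: [-3.128, -0.29, 0.0]
contact_force: [0.6, 0.4, 1.1]
grip_width: 0.998
grip_force: 0.0
```

Emit:
carry_out(deltas=[{"linear":[0,0,-0.2],"turn":[0,0,0],"fingers":-1},{"linear":[0,0,-0.2],"turn":[0,0,0],"fingers":-1},{"linear":[0,0,-0.2],"turn":[0,0,0],"fingers":-1},{"linear":[0,0,-0.1],"turn":[0,0,0],"fingers":-1},{"linear":[0,0,0],"turn":[0,0,0],"fingers":-1}])

```text
clock: 37.12
position: [0.4818, 0.0104, 0.2202]
eef_rot: [3.128, 0.29, 0.01]
contact_force: [0.2, 0.0, 0.2]
grip_width: 0.998
grip_force: 0.0
```

```bash
python3 - <<'E'
from seal import *
seal('top',box=(.53,.63,.26,.35),lo=.025)
cc=cam('wrist'); im,d=grab_frame('wrist'); save('w8',im); W=cloud('wrist',d,cc); print(get_obs()['position'],get_obs()['clock'],get_obs()['grip_width'])
a=np.radians(10.5); D=W[...,:2]-[.481,.0092]; X=D@[np.cos(a),np.sin(a)]; Y=D@[-np.sin(a),np.cos(a)]; Z=W[...,2]
H=(abs(Y)<.02)&(X>-.085)&(X<.038)&(Z>.05)&(Z<.08)
for x in(-.06,-.03,0,.03): q=H&(abs(X-x)<.004); print(x,q.sum(),Z[q].mean().round(4),Y[q].mean().round(4))
B=(abs(Y)<.03)&(X>.05)&(Z>.015)&(Z<.045)&(d<.5); print('tip x',X[B].max())
E
```

```text
top seal px 544 [136.8 203. ] mean [0.5792 0.3038 0.0298] rect [580.5 303.9] [61.6 57.9] slope deg [0.06 0.17]
[0.48083228 0.01041973 0.21592106] 37.2167 1.001893879724724
-0.06 110 0.0625 -0.0007
-0.03 107 0.0628 -0.0
0 118 0.0626 0.0005
0.03 254 0.0601 0.0004
tip x 0.1436551027692391
```

View pics/w8.png

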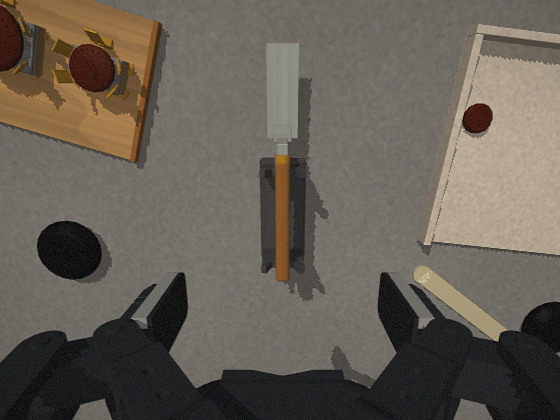

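The wrist view shows the spatula back in its forks (handle at (283,155–280)), level at its original height. The large seal sits in its cradle at the left edge of the picture, and the gripper is clear.

```bash
python3 -c "
from rig import hand_in
print(hand_in())"
```

```text
the job is handed in; nothing more can be done
None
```

The job is handed in: by the last camera check, the large seal lies flat in the empty cradle about 1–2 mm off centre, and the spatula is back level on its rest; the hand-in gave no verdict.

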